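Set the washed kitchen things back on their own stands

ROBOT

A 7-joint arm with a two-finger parallel gripper is mounted at the origin on the work surface. World frame = base frame: x ahead of the robot, y to its left, z up, the work surface at z = 0. Lengths are in mm, angles in rad, forces in N, time in s.
With the tool pointing down it reaches from about 400 to 900 mm from the base axis. Payload 5.5 kg.
Tool frame: the origin (TCP) lies at the very end of the fingers, on their centre line; the grasp point (between the pads) lies behind it (r.tcp_to_grasp is the x of the grasp point in the tool frame, in mm); x points along the fingers, y is the direction in which the jaws open and shut, and the axes are right-handed (so a half turn about x gives the same grasp; the last joint's range is limited). The gripper opens to 85 mm and grips with 20 to 120 N. Pads are 22 mm wide; open, the fingers measure 114 mm over their backs; the gripper's body (76 mm by 85 mm) begins 54 mm behind the grasp point. The pads swing forward as they close: fully open they stand 13 mm farther back than shut.
Start: joints at [1.604, 0.501, -0.427, 1.55, 0.221, 1.138, -0.21], TCP at [148.093, -632.905, 231.31] pointing down, gripper open.
Joint ranges: [-2.88, 2.88], [-0.31, 2.03], [-1.54, 1.56], [0.2, 2.42], [-1.41, 4.55], [0.19, 2.02], [-2.57, 2.57]. Speed limits (rad/s): [2.57, 2.57, 3.14, 3.14, 3.14, 3.14, 3.14].

INTERFACE

Orientations are given as a unit quaternion [w, x, y, z].
In Python, from workcell import status, imaging, r gives the robot as it stands. The module is installed in compiled form; this text tells all that it offers.
- The arm moves only by the shell command python3 -m inch 'ROWS'. ROWS is JSON, a list of rows, each an object with "slide": the shift along the tool's x, y, z in mm, a list of three; "rot": the turn, a rotation vector about the tool's x, y, z in degrees, a list of three; "gripper": the closure, from -1 (fully open) to 1 (shut), so that 0 is half open. A call has 1 to 10 rows; each row shifts and turns the commanded pose from where the row before left it, along the tool's axes as they then stand; what a row does not reach is not made up. A row lasts 1/12 s, in which the tool goes at most 41.7 mm and 7.16 degrees, less where a joint would pass 70% of its speed; a pose out of reach is approached as far as the arm can. A call is refused whole if a number of a shift passes 41.7 or a number of a turn 7.16, either way. A call with a gripper value outside its range is refused whole. The fingers move at their own pace and stop on an object; the grip force is fixed at half the most. Time passes only in rows, so rows that do not move let the fingers close. It gives the time, the measured TCP pose, the force and the opening at its end, in the units of the state.
- status.state(): the state, without advancing time (a new reading comes with each control period).
- imaging.grab_frame(name): name is "scene" or "side" or "wrist"; returns a dict with "image" (400x640x3 uint8, blue, green, red), "fx", "fy", "cx", "cy" (pixels), "distortion" ([k1, k2, p1, p2, k3] as OpenCV has them; the pictures are not rectified), "extrinsics" (4x4, takes a point from world to camera coordinates). Camera axes: x right, y down, z forward; pixel columns grow to the right and rows downward; lengths in mm; the calibration is good to about 2 mm. A picture is of the moment at which its call begins. There is no depth.
- r.close_job(): hands the job in, once; it reports no verdict.
The state is a dict: "t": time; "qpos": joint angles; "qd": joint speeds; "joint_torque": joint torques, N m; "eef_pos": TCP position; "eef_rot": TCP orientation; "contact_force": force on the tool from outside, world axes, zero at the start; "ft_torque": the same for the moment, N m; "opening": finger opening in mm.
Only numpy, scipy, OpenCV 4.12 (cv2) and the standard library are available. Lean on these libraries where they do the work, as an engineer would, in place of code of your own. Each camera call takes 0.05 s, during which the arm holds its last target. There are 200 camera calls.

TASK

Put the washed things away on the slab: stand the blue teacup upright on the blue saucer, the green teacup upright on the green saucer, set the orange-lidded storage box lid-up on the orange tray, lined up with the tray lengthwise, and lay the rice paddle flat along the long dark wooden rest (blade at either end). Centre each thing on its place, in any order, and do not disturb the amber jar or the steel salt shaker.

Things in the scene. Friction and masses are not known exactly. Their poses are not given: they have to be found in the camera images.
- cup_blue_mid (a point): Blue-glazed handleless teacup, open at the top, 60 mm high, 56 mm across at the rim and a little narrower at the foot, wall 4 mm, about 0.12 kg, standing upright and loose on the slab. The point is on its axis, half-way up (30 mm above its foot); z points up through the mouth, yaw means nothing.
- cup_green_mid (a point): Green-glazed handleless teacup, open at the top, 60 mm high, 56 mm across at the rim and a little narrower at the foot, wall 4 mm, about 0.12 kg, standing upright and loose on the slab. The point is on its axis, half-way up (30 mm above its foot); z points up through the mouth, yaw means nothing.
- box_mid (a point): Clear plastic storage box with its orange lid snapped shut, empty; 90 mm long (its x), 50 mm wide (its y, a snap tab and a hinge stick out 2 to 4 mm without being solid), 45 mm high (z), about 0.16 kg, loose on the slab. The point is its centre, 22.5 mm above its underside. It can be gripped across its 50 mm width.
- paddle_mid (a point): Bamboo-coloured rice paddle lying flat and loose on the slab, 190 mm long over all, about 0.07 kg. Its x runs from the handle towards the blade, z is up. The point is the middle of its length, half-way up the handle (8 mm above its underside) and close to its centre of mass; the handle is 22 mm wide (y) and 16 mm thick and reaches from 95 mm behind the point to 35 mm ahead of it; the blade ahead of that is up to 54 mm wide and 9 mm thick.
- saucer_blue_top (a point): Blue round saucer, a flat disc 100 mm across and 8 mm thick with a thin white ring drawn on it, fixed to the slab. The point is the centre of its top face, 8 mm above the slab; yaw means nothing.
- saucer_green_top (a point): Green round saucer, a flat disc 100 mm across and 8 mm thick with a thin white ring drawn on it, fixed to the slab. The point is the centre of its top face, 8 mm above the slab; yaw means nothing.
- tray_top (a point): Orange flat rectangular tray with no rim, 120 mm long (its x), 80 mm wide (its y) and 8 mm thick, with a thin white rectangle drawn on it, fixed to the slab. The point is the centre of its top face, 8 mm above the slab; z is up.
- rest_top (a point): Long dark-brown wooden paddle rest, a flat bar 200 mm long (its x), 64 mm wide (y) and 10 mm thick with two thin pale lines along it, no rim, fixed to the slab. The point is the centre of its top face, 10 mm above the slab; z is up.
- jar: Amber glass jar with a white cap, 44 mm across, 80 mm high, standing loose amid the work; leave it alone. Origin: centre of its underside.
- shaker: Steel salt shaker with a domed top, 42 mm across, 75 mm high, standing loose amid the work; leave it alone. Origin: centre of its underside.
Not all that is in view belongs to the job. Of the things that look like the part that bears box_mid, the smallest one is meant.

How it is judged:
By the outcome, as a careful person would: the job done as asked, in the order asked, and still so for the second after the job is handed in, with the robot touching nothing.
It also fails if it takes over 112 s, if anything falls off the work surface, if the arm or the gripper's body presses on something with over 40 N, if the wrist force passes 120 N, or if a joint passes its speed limit or range.

## Working session

There is one attempt and no reset: what is moved stays moved. The work goes in short steps, Python scripts to look and compute and a shell command to move; the robot and the scene stay as the last step left them, time stands still between calls to the robot, and variables do not carry over. Pictures are saved under pics/ and viewed, about 12 in all and at most 16, crops included, and the job is handed in when it is done.

```bash
mkdir -p pics
cat > h.py <<'E'
import numpy as np, cv2, pickle
from workcell import status, imaging, r
def grab(n,tag):
    f=imaging.grab_frame(n); cv2.imwrite(f'pics/{tag}.png',f['image']); pickle.dump(f,open(f'pics/{tag}.pkl','wb')); return f
def load(tag): return pickle.load(open(f'pics/{tag}.pkl','rb'))
def K(f): return np.array([[f['fx'],0,f['cx']],[0,f['fy'],f['cy']],[0,0,1.]])
def ray(f,uv):
    p=cv2.undistortPoints(np.array([[uv]],float),K(f),np.array(f['distortion'],float))[0,0]
    E=np.array(f['extrinsics']);R=E[:3,:3];t=E[:3,3]
    return -R.T@t, R.T@np.array([p[0],p[1],1])
def onz(f,uv,z):
    o,d=ray(f,uv); return (o+d*(z-o[2])/d[2]).round(1)
def proj(f,P):
    E=np.array(f['extrinsics']); 
    return cv2.projectPoints(np.array(P,float).reshape(-1,1,3),cv2.Rodrigues(E[:3,:3])[0],E[:3,3],K(f),np.array(f['distortion'],float))[0][:,0].round(1)
E
python3 - <<'E'
from h import *
s=status.state(); print(s, r.tcp_to_grasp)
for n in ['scene','side','wrist']:
    f=grab(n,n+'0'); E=np.array(f['extrinsics']); print(n,(-E[:3,:3].T@E[:3,3]).round(),E[2,:3].round(2),f['fx'])
a=cv2.imread('pics/scene0.png');cv2.imwrite('pics/scene0b.png',cv2.resize(a,(800,500),interpolation=cv2.INTER_CUBIC))
a=cv2.imread('pics/side0.png');cv2.imwrite('pics/side0b.png',cv2.resize(a,(800,500),interpolation=cv2.INTER_CUBIC))
E
```

```text
{'t': 0.0, 'qpos': array([ 1.60421353,  0.50185807, -0.42676358,  1.55143271,  0.22079804,
        1.13828813, -0.21026706]), 'qd': array([ 0.00010878,  0.00116423, -0.00263266, -0.00103781, -0.000849  ,
       -0.00203729, -0.00021516]), 'joint_torque': array([-1.80624979e-04, -5.69520557e+01, -5.81603318e+00, -2.80937970e+01,
        1.08978021e-02,  1.19090089e-02,  3.55976645e-06]), 'eef_pos': array([ 147.8341343 , -632.26539767,  230.25768146]), 'eef_rot': array([-0.08040144, -0.70238576, -0.08176389,  0.70249876]), 'contact_force': array([-0.12363005, -1.1705489 ,  0.1810237 ]), 'ft_torque': array([ 0.0274405 , -0.01756254, -0.0061698 ]), 'opening': 85.42165933958155} -18.700000000000003
scene [1054. -396. 1209.] [-0.42  0.31 -0.85] 407.4904177650772
side [278. 726. 682.] [ 0.2  -0.75 -0.63] 378.5745103010313
wrist [ 213. -618.  373.] [-0.26 -0.06 -0.96] 301.33012813294056
```

View pics/scene0b.png

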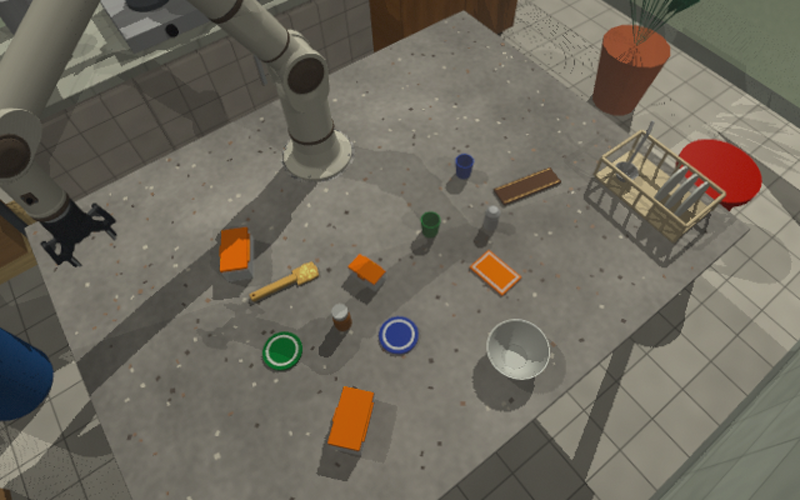

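View pics/side0b.png

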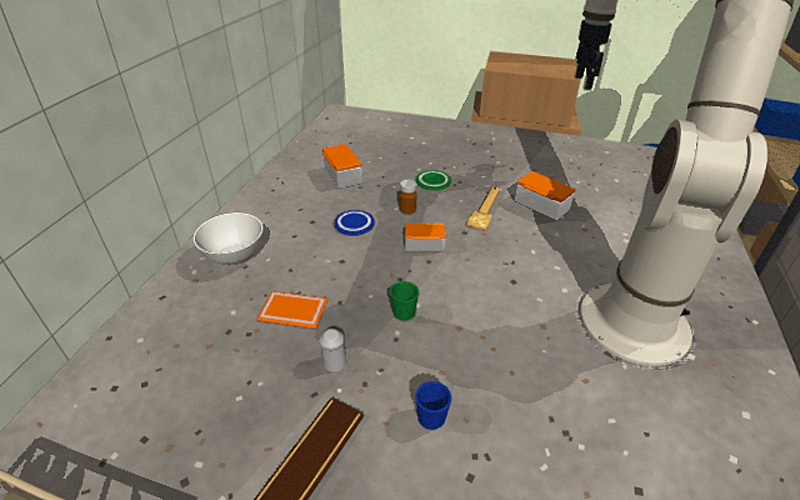

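Scene view (in 800-px scale): blue cup (464,165), green cup (430,223), rest (527,185), shaker (491,220), tray (495,272), small box (366,270), jar (341,318), blue saucer (398,335), green saucer (282,351), paddle (285,283). There are two bigger decoy boxes. I'll measure these by colour, mapped to their planes.

```bash
cat > m.py <<'E'
from h import *
def seg(f,seed,z,lo,hi,rad,tag='',grow=0):
    im=f['image'];hsv=cv2.cvtColor(im,cv2.COLOR_BGR2HSV)
    m=cv2.inRange(hsv,np.array(lo),np.array(hi)); c=np.zeros_like(m);cv2.circle(c,tuple(int(v) for v in seed),rad,255,-1);m&=c
    m=cv2.morphologyEx(m,cv2.MORPH_CLOSE,np.ones((5,5)))
    n,l,st,ce=cv2.connectedComponentsWithStats(m); i=1+np.argmax(st[1:,4]); m=(l==i).astype(np.uint8)
    v,u=np.nonzero(m); P=np.array([onz(f,(a,b),z)[:2] for a,b in zip(u,v)],np.float32)
    (c0,wh,a)=cv2.minAreaRect(P); 
    if wh[0]<wh[1]: wh=wh[::-1];a-=90
    print(tag,'px',ce[i].round(1),'rect',np.round(c0,1),np.round(wh,1),'ang',round((a+90)%180-90,1),'mean',P.mean(0).round(1))
    return P
E
python3 - <<'E'
from m import *
f=load('scene0');S=.8
O=[8,180,120],[20,255,255]
for nm,s,z,c,rad in [('bsau',(398,335),8,([105,100,40],[130,255,255]),22),('gsau',(282,351),8,([55,100,30],[85,255,255]),22),
 ('tray',(495,272),8,([3,150,100],[20,255,255]),28),('box',(366,270),45,([3,150,100],[20,255,255]),22),
 ('boxA',(235,250),60,([3,150,100],[20,255,255]),28),('boxC',(352,418),60,([3,150,100],[20,255,255]),45),
 ('bcup',(464,165),60,([105,100,30],[130,255,255]),16),('gcup',(430,223),60,([50,80,20],[90,255,255]),16),
 ('rest',(527,185),10,([3,60,20],[25,255,255]),34),('paddle',(285,283),8,([12,90,80],[30,255,255]),40)]:
    seg(f,(s[0]*S,s[1]*S),z,*c,rad,nm)
g=load('side0')
for nm,s,z,c,rad in [('bsau',(354,222),8,([105,100,40],[130,255,255]),22),('gsau',(433,180),8,([55,100,30],[85,255,255]),22),('tray',(293,310),8,([3,150,100],[20,255,255]),32),('box',(425,232),45,([3,150,100],[20,255,255]),22),('paddle',(485,208),8,([12,90,80],[30,255,255]),30)]:
    seg(g,(s[0]*S,s[1]*S),z,*c,rad,nm+' side')
# shaker, jar foot guesses
print('shaker',onz(f,(488*S,240*S),0),onz(g,(333*S,368*S),0),'jar',onz(f,(341*S,328*S),0),onz(g,(408*S,212*S),0))
print('cups rim side',onz(g,(433*S,390*S),60),onz(g,(404*S,290*S),60))
cv2.imwrite('pics/crop.png',cv2.resize(f['image'][110:310,150:460],(775,500),interpolation=cv2.INTER_CUBIC))
E
```

```text
bsau px [318.3 267.8] rect [ 642.9 -153.4] [96.8 96.2] ang -47.7 mean [ 643.4 -153.3]
gsau px [225.5 280.5] rect [ 502.6 -406.5] [98.2 96.3] ang -30.7 mean [ 504.  -407.1]
tray px [395.7 217.8] rect [655.8 158.3] [119.2  79.8] ang 6.6 mean [656.4 157.2]
box px [293.1 214.9] rect [ 457.9 -119.8] [89.6 54.8] ang 16.3 mean [ 458.1 -118.9]
boxA px [187.2 199.2] rect [ 200.6 -370.2] [132.   80.1] ang -27.2 mean [ 202.7 -370.3]
boxC px [280.9 334.5] rect [ 755.3 -360.4] [129.3  79.9] ang -49.0 mean [ 756.8 -361.2]
bcup px [370.5 129. ] rect [340.  311.8] [53.5 47.9] ang -39.5 mean [340.  307.2]
gcup px [344.  178.2] rect [455.3  93.7] [73.7 47.8] ang -37.4 mean [452.9  95.5]
rest px [421.2 148.3] rect [495.8 429.8] [200.8  66.8] ang 77.9 mean [495.4 428.4]
paddle px [231.4 223.3] rect [ 337.9 -303.4] [200.2  54.6] ang 79.8 mean [ 340.9 -292.2]
bsau side px [282.9 177.6] rect [ 640.8 -149.7] [99.6 97.8] ang -73.3 mean [ 640.3 -147.9]
gsau side px [346.3 143.7] rect [ 500.  -404.2] [102.3  95.7] ang -73.0 mean [ 500.3 -401.8]
tray side px [234.  247.4] rect [653.8 160.4] [120.5  84.8] ang 6.4 mean [653.2 162.1]
box side px [339.4 184.5] rect [ 455.7 -114.8] [89.6 52.1] ang 16.8 mean [ 456.5 -114.3]
paddle side px [386.5 169.9] rect [ 345.1 -301.9] [227.3  53.5] ang 86.4 mean [ 342.2 -283.4]
shaker [566.1 214.4   0. ] [526.3 265.3   0. ] jar [ 538.9 -256.6    0. ] [ 527.5 -238.7    0. ]
cups rim side [341.2 301.   60. ] [444.1  99.7  60. ]
```

View pics/crop.png

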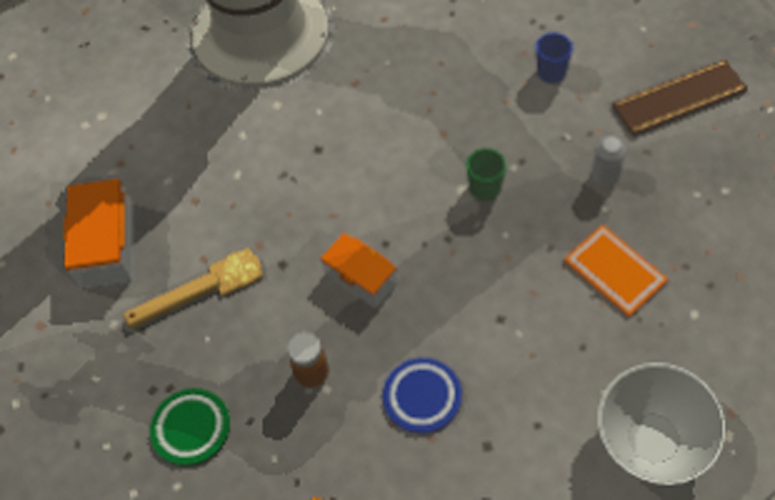

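Same items, closer. In the crop, the paddle's handle end is at (127,320), its neck at (213,280) and its blade tip at (262,262). The jar cap is at (305,347) and the shaker top at (612,144). Cup rims are centred at (554,46) and (486,163).

```bash
cat >> h.py <<'E'
from scipy.spatial.transform import Rotation as Ro
def plan(x,y,z,yaw=None):
    """tool-frame turn then slide (after the turn) to bring TCP to x,y,z pointing down, tool y along yaw (deg, mod 180)"""
    s=status.state(); w,a,b,c=s['eef_rot']; R=Ro.from_quat([a,b,c,w]).as_matrix()
    cur=np.degrees(np.arctan2(R[1,1],R[0,1])); 
    if yaw is None: yaw=cur
    yaw=cur+(yaw-cur+90)%180-90
    ty=np.array([np.cos(np.radians(yaw)),np.sin(np.radians(yaw)),0]); tx=np.array([0,0,-1.]); T=np.c_[tx,ty,np.cross(tx,ty)]
    d=np.array([x,y,z])-s['eef_pos']
    print('t',round(s['t'],2),'pos',s['eef_pos'].round(1),'yaw',round(cur,1),'->',round(yaw,1),'open',round(s['opening'],1),'F',s['contact_force'].round(1),
     '\n  ROT',Ro.from_matrix(R.T@T).as_rotvec(degrees=True).round(2),'SLIDE after',(T.T@d).round(1),'q7',s['qpos'].round(2))
E
python3 - <<'E'
from m import *
f=load('scene0'); c=lambda u,v,z: onz(f,(150+u/2.5,110+v/2.5),z)
a,b,t=c(125,321,8),c(213,280,8),c(263,258,8)
print('paddle',a,b,t,np.hypot(*(b-a)[:2]),np.hypot(*(t-a)[:2]),np.degrees(np.arctan2(*(t-a)[1::-1])),(a+t)/2)
print('jar',c(305,344,80),'shaker',c(612,142,72),'bcup',c(554,46,60),'gcup',c(486,163,60))
g=load('side0'); 
print('jar',onz(g,(407*.8,185*.8),80),'shaker',onz(g,(332*.8,334*.8),72))
plan(338,-303,150,-10)
E
```

```text
paddle [ 327.  -403.6    8. ] [ 344.4 -280.     8. ] [ 356.2 -208.8    8. ] 124.81874859170799 196.9763437573152 81.47498755596416 [ 341.6 -306.2    8. ]
jar [ 531.1 -241.8   80. ] shaker [527.6 257.4  72. ] bcup [340.  312.2  60. ] gcup [444.1 104.   60. ]
jar [ 531.2 -237.    80. ] shaker [528.2 249.2  72. ]
t 0.15 pos [ 147.9 -632.4  230.5] yaw -76.8 -> -10.0 open 85.3 F [ 0.3  0.1 -0.4] 
  ROT [-6.683e+01 -5.000e-02  7.000e-02] SLIDE after [  80.5  130.  -357.4] q7 [ 1.6   0.5  -0.43  1.55  0.22  1.14 -0.21]
```

```bash
python3 -m inch '[{"slide":[0,0,0],"rot":[-6.83,0,0],"gripper":-1},{"slide":[0,0,0],"rot":[-6.83,0,0],"gripper":-1},{"slide":[0,0,0],"rot":[-6.83,0,0],"gripper":-1},{"slide":[0,0,0],"rot":[-6.83,0,0],"gripper":-1},{"slide":[0,0,0],"rot":[-6.83,0,0],"gripper":-1},{"slide":[0,0,0],"rot":[-6.83,0,0],"gripper":-1},{"slide":[0,0,0],"rot":[-6.83,0,0],"gripper":-1},{"slide":[0,0,0],"rot":[-6.83,0,0],"gripper":-1},{"slide":[0,0,0],"rot":[-6.83,0,0],"gripper":-1},{"slide":[0,0,0],"rot":[-6.83,0,0],"gripper":-1}]'
python3 -c "
from h import *
plan(340,-305,170,-8.5)"
```

```text
t: 0.98
eef_pos: [147.9, -632.7, 230.9]
eef_rot: [0.463, 0.535, 0.463, -0.534]
contact_force: [-0.1, -0.6, -1.0]
opening: 85.1
t 0.98 pos [ 147.9 -632.7  230.9] yaw -8.2 -> -8.5 open 85.1 F [-0.1 -0.6 -1. ] 
  ROT [ 0.3  -0.04  0.02] SLIDE after [  60.9  141.6 -352.5] q7 [ 1.77  0.55 -0.68  1.54  0.37  1.17  0.88]
```

```bash
python3 -m inch '[{"slide":[6,14,-35],"rot":[0,0,0],"gripper":-1},{"slide":[6,14,-35],"rot":[0,0,0],"gripper":-1},{"slide":[6,14,-35],"rot":[0,0,0],"gripper":-1},{"slide":[6,14,-35],"rot":[0,0,0],"gripper":-1},{"slide":[6,14,-35],"rot":[0,0,0],"gripper":-1},{"slide":[6,14,-35],"rot":[0,0,0],"gripper":-1},{"slide":[6,14,-35],"rot":[0,0,0],"gripper":-1},{"slide":[6,14,-35],"rot":[0,0,0],"gripper":-1},{"slide":[6,14,-35],"rot":[0,0,0],"gripper":-1},{"slide":[6,14,-35],"rot":[0,0,0],"gripper":-1}]'
python3 - <<'E'
from h import *
f=grab('wrist','w1'); plan(340,-305,100,-8.5)
E
```

```text
t: 1.82
eef_pos: [338.8, -306.0, 171.1]
eef_rot: [-0.461, -0.536, -0.461, 0.536]
contact_force: [0.9, 0.4, -0.2]
opening: 85.7
t 1.87 pos [ 342.6 -298.1  170.5] yaw -8.0 -> -8.5 open 85.4 F [ 1.6  6.3 -0.4] 
  ROT [ 0.46 -0.22 -0.04] SLIDE after [70.5 -1.6  7.2] q7 [ 1.4   0.3  -0.85  2.07  0.29  0.89  0.25]
```

View pics/w1.png

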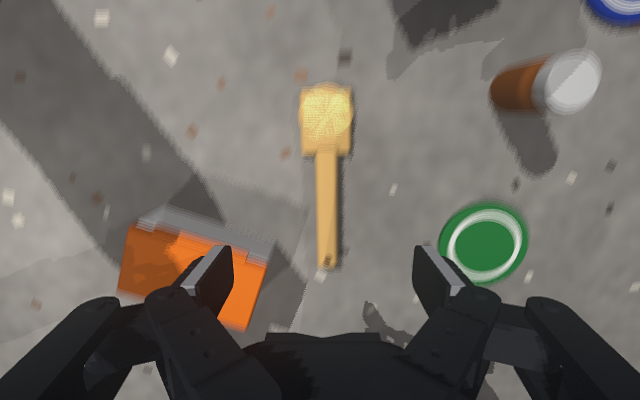

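The wrist view shows the paddle pointing straight up the image: handle end (328,268), blade tip (326,83), centred between the fingers. The picture was blurred by motion, so I'll measure on a settled frame.

```bash
python3 -m inch '[{"slide":[0,0,0],"rot":[0,0,0],"gripper":-1},{"slide":[0,0,0],"rot":[0,0,0],"gripper":-1}]'
python3 - <<'E'
from m import *
f=grab('wrist','w2'); P=seg(f,(327,175),8,[12,90,80],[30,255,255],110,'paddle')
# handle axis from the near part
d=np.array([np.cos(np.radians(81.5)),np.sin(np.radians(81.5))])
s=P@d; print('len',np.ptp(s)); h=P[s<s.min()+125]; 
vx,vy,x0,y0=cv2.fitLine(h,cv2.DIST_L2,0,.01,.01)[:,0]; print('heading',np.degrees(np.arctan2(vy,vx))%180,x0,y0)
u=np.array([vx,vy])*np.sign(vy); q=(P-[x0,y0])@u; m=np.array([x0,y0])+u*(q.min()+q.max())/2; print('mid',m,np.ptp(q))
plan(*m,30,np.degrees(np.arctan2(vy,vx))+90)
E
```

```text
t: 2.03
eef_pos: [338.7, -307.0, 171.3]
eef_rot: [-0.462, -0.535, -0.462, 0.535]
contact_force: [-0.2, -1.4, 0.2]
opening: 85.6
paddle px [324.5 160. ] rect [ 343.1 -312.7] [191.4  52.6] ang 84.7 mean [ 343.4 -287.6]
len 191.0878695536264
heading 82.30004 336.0612 -341.6347
mid [ 340.0208 -312.3486] 191.20746
t 2.08 pos [ 338.2 -308.1  171.3] yaw -8.5 -> -7.7 open 85.4 F [-0.2 -0.  -0.1] 
  ROT [-0.84  0.03  0.01] SLIDE after [141.3   2.4   3.9] q7 [ 1.41  0.3  -0.84  2.06  0.29  0.89  0.26]
```

```bash
python3 -m inch '[{"slide":[35,2,3],"rot":[-0.8,0,0],"gripper":-0.3},{"slide":[35,0,0],"rot":[0,0,0],"gripper":0},{"slide":[35,0,0],"rot":[0,0,0],"gripper":0},{"slide":[30,0,0],"rot":[0,0,0],"gripper":0},{"slide":[20,0,0],"rot":[0,0,0],"gripper":0},{"slide":[8,0,0],"rot":[0,0,0],"gripper":0},{"slide":[0,0,0],"rot":[0,0,0],"gripper":0},{"slide":[0,0,0],"rot":[0,0,0],"gripper":0}]'
python3 -c "
from h import *
plan(340,-311,4,-7.7)"
```

```text
t: 2.75
eef_pos: [340.0, -311.7, 8.6]
eef_rot: [-0.465, -0.533, -0.465, 0.533]
contact_force: [-0.1, 0.5, -0.4]
opening: 42.6
t 2.75 pos [ 340.  -311.7    8.6] yaw -7.8 -> -7.7 open 42.6 F [-0.1  0.5 -0.4] 
  ROT [-0.11  0.   -0.  ] SLIDE after [ 4.6 -0.  -0.7] q7 [ 1.19  0.6  -0.61  2.14  0.62  0.58 -0.01]
```

```bash
python3 -m inch '[{"slide":[4.5,0,0],"rot":[0,0,0],"gripper":0},{"slide":[0,0,0],"rot":[0,0,0],"gripper":0.4},{"slide":[0,0,0],"rot":[0,0,0],"gripper":1},{"slide":[0,0,0],"rot":[0,0,0],"gripper":1},{"slide":[0,0,0],"rot":[0,0,0],"gripper":1},{"slide":[0,0,0],"rot":[0,0,0],"gripper":1},{"slide":[0,0,0],"rot":[0,0,0],"gripper":1},{"slide":[0,0,0],"rot":[0,0,0],"gripper":1}]'
python3 -m inch '[{"slide":[-5,0,0],"rot":[0,0,0],"gripper":1},{"slide":[-15,0,0],"rot":[0,0,0],"gripper":1},{"slide":[-30,0,0],"rot":[0,0,0],"gripper":1},{"slide":[-35,0,0],"rot":[0,0,0],"gripper":1},{"slide":[-35,0,0],"rot":[0,0,0],"gripper":1},{"slide":[-35,0,0],"rot":[0,0,0],"gripper":1},{"slide":[-15,0,0],"rot":[0,0,0],"gripper":1},{"slide":[0,0,0],"rot":[0,0,0],"gripper":1}]'
python3 -c "
from h import *
plan(560,0,170,-12);plan(496,429,170,-12)"
```

```text
t: 3.42
eef_pos: [340.5, -311.7, 5.0]
eef_rot: [-0.466, -0.532, -0.464, 0.533]
contact_force: [-2.1, 0.2, 5.9]
opening: 20.2
t: 4.08
eef_pos: [342.1, -312.6, 177.9]
eef_rot: [-0.468, -0.532, -0.462, 0.533]
contact_force: [-0.2, -0.6, 0.1]
opening: 20.2
t 4.08 pos [ 342.1 -312.6  177.9] yaw -7.7 -> -12.0 open 20.2 F [-0.2 -0.6  0.1] 
  ROT [ 4.27  0.32 -0.3 ] SLIDE after [   7.9  148.2 -351.1] q7 [ 1.43  0.3  -0.86  2.05  0.3   0.9   0.27]
t 4.08 pos [ 342.1 -312.6  177.9] yaw -7.7 -> -12.0 open 20.2 F [-0.2 -0.6  0.1] 
  ROT [ 4.27  0.32 -0.3 ] SLIDE after [   7.9   -3.6 -757.4] q7 [ 1.43  0.3  -0.86  2.05  0.3   0.9   0.27]
```

```bash
python3 -m inch '[{"slide":[0,0,0],"rot":[2.2,0.2,-0.2],"gripper":1},{"slide":[0,8,-18],"rot":[2.1,0.1,-0.1],"gripper":1},{"slide":[0,14,-33],"rot":[0,0,0],"gripper":1},{"slide":[0,16,-38],"rot":[0,0,0],"gripper":1},{"slide":[0,16,-38],"rot":[0,0,0],"gripper":1},{"slide":[0,16,-38],"rot":[0,0,0],"gripper":1},{"slide":[0,16,-38],"rot":[0,0,0],"gripper":1},{"slide":[0,16,-38],"rot":[0,0,0],"gripper":1},{"slide":[0,16,-38],"rot":[0,0,0],"gripper":1},{"slide":[0,16,-38],"rot":[0,0,0],"gripper":1}]'
python3 -c "
from h import *
plan(496,429,170,-12)"
```

```text
t: 4.92
eef_pos: [536.5, -26.7, 173.7]
eef_rot: [-0.442, -0.549, -0.448, 0.55]
contact_force: [0.5, -0.7, -0.5]
opening: 20.6
t 4.92 pos [536.5 -26.7 173.7] yaw -12.0 -> -12.0 open 20.6 F [ 0.5 -0.7 -0.5] 
  ROT [-0.04 -0.25  0.4 ] SLIDE after [   3.7 -134.3 -437.3] q7 [ 0.69  0.48 -0.87  1.87  0.42  0.99 -0.57]
```

```bash
python3 -m inch '[{"slide":[0,-5,-38],"rot":[0,0,0],"gripper":1},{"slide":[0,-12,-38],"rot":[0,0,0],"gripper":1},{"slide":[0,-13,-38],"rot":[0,0,0],"gripper":1},{"slide":[0,-13,-38],"rot":[0,0,0],"gripper":1},{"slide":[0,-13,-38],"rot":[0,0,0],"gripper":1},{"slide":[0,-13,-38],"rot":[0,0,0],"gripper":1},{"slide":[0,-13,-38],"rot":[0,0,0],"gripper":1},{"slide":[0,-13,-38],"rot":[0,0,0],"gripper":1},{"slide":[0,-13,-30],"rot":[0,0,0],"gripper":1},{"slide":[0,-8,-15],"rot":[0,0,0],"gripper":1}]'
python3 -m inch '[{"slide":[0,0,0],"rot":[0,0,0],"gripper":1},{"slide":[0,0,0],"rot":[0,0,0],"gripper":1},{"slide":[0,0,0],"rot":[0,0,0],"gripper":1}]'
python3 - <<'E'
from h import *
f=grab('wrist','w3'); plan(496,429,170,-12)
E
```

```text
t: 5.75
eef_pos: [492.9, 342.5, 176.6]
eef_rot: [0.443, 0.549, 0.45, -0.548]
contact_force: [-0.1, 0.0, 0.0]
opening: 20.3
t: 6.0
eef_pos: [495.8, 335.7, 176.0]
eef_rot: [-0.442, -0.549, -0.447, 0.55]
contact_force: [0.7, -0.5, -1.6]
opening: 20.1
t 6.05 pos [496.3 335.2 176.1] yaw -12.1 -> -12.0 open 20.3 F [ 0.1 -1.  -0.8] 
  ROT [-0.14 -0.17  0.33] SLIDE after [  6.1 -19.8 -91.7] q7 [-0.01  0.59 -0.86  1.72  0.49  1.06 -1.24]
```

View pics/w3.png

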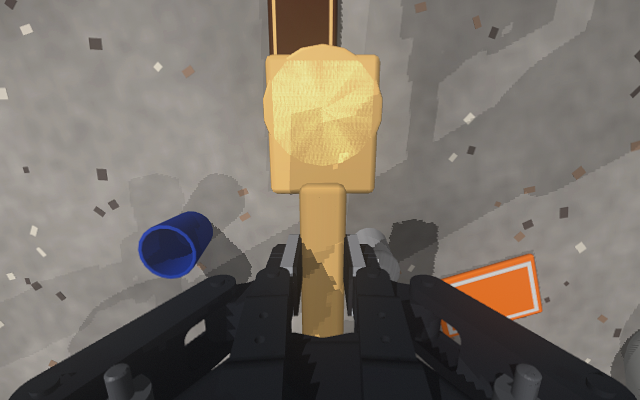

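The paddle is held straight: blade tip (322,44), neck (322,184). The rest is ahead of it, with edges at x≈269 and 338 at the top of the picture. Next I'll measure both.

Run:
```python
from m import *
f=load('w3')
# rest edges by rows
hsv=cv2.cvtColor(f['image'],cv2.COLOR_BGR2HSV)
for v in (5,20,35):
    g=f['image'][v,240:370].astype(int); m=(hsv[v,240:370,1]>70); u=np.nonzero(m)[0]+240
    a,b=onz(f,(u.min()-.5,v),10),onz(f,(u.max()+.5,v),10); print(v,u.min(),u.max(),a,b,(a+b)/2,np.hypot(*(b-a)[:2]))
for nm,uv,z in [('tip',(322,44),176),('neck',(322.5,185),186)]: print(nm,onz(f,uv,z))
h=np.radians(77.9); c=np.array([495.8,429.8]); print('line pts rest', [c+k*np.array([np.cos(h),np.sin(h)]) for k in (-60,0,60)])
s=load('scene0'); seg(s,(421,148),10,[3,40,15],[28,255,255],40,'rest')
print(proj(load('w3'),[[495.8,429.8,10]]))
```

```text
5 268 336 [480.2 506.2  10. ] [541.4 492.9  10. ] [510.8  499.55  10.  ] 62.62850788578632
20 268 336 [477.1 494.3  10. ] [538.9 480.9  10. ] [508.  487.6  10. ] 63.23606565876782
35 269 336 [474.9 482.   10. ] [536.5 468.7  10. ] [505.7  475.35  10.  ] 63.019441444684375
tip [515.5 429.6 176. ]
neck [503.2 370.9 186. ]
line pts rest [array([483.22288623, 371.13300579]), array([495.8, 429.8]), array([508.37711377, 488.46699421])]
rest px [421.1 148.6] rect [496.2 428.7] [203.4  71.5] ang 77.8 mean [496.1 427.1]
[[303.2  88.2]]
```

```bash
python3 -m inch '[{"slide":[0,-6,-20],"rot":[0,0,0.3],"gripper":1},{"slide":[0,-7,-35],"rot":[0,0,0],"gripper":1},{"slide":[10,-7,-25],"rot":[0,0,0],"gripper":1},{"slide":[35,0,-10],"rot":[0,0,0],"gripper":1},{"slide":[35,0,0],"rot":[0,0,0],"gripper":1},{"slide":[30,0,0],"rot":[0,0,0],"gripper":1},{"slide":[20,0,0],"rot":[0,0,0],"gripper":1},{"slide":[5,0,0],"rot":[0,0,0],"gripper":1},{"slide":[0,0,0],"rot":[0,0,0],"gripper":1},{"slide":[0,0,0],"rot":[0,0,0],"gripper":1}]'
python3 -c "
from h import *
plan(495.5,428,15.5,-12.1)"
```

```text
t: 6.88
eef_pos: [496.2, 429.6, 43.4]
eef_rot: [0.443, 0.552, 0.446, -0.548]
contact_force: [-0.5, -0.3, 0.2]
opening: 19.9
t 6.88 pos [496.2 429.6  43.4] yaw -12.1 -> -12.1 open 19.9 F [-0.5 -0.3  0.2] 
  ROT [-0.03 -0.33 -0.02] SLIDE after [27.9 -0.4  1.7] q7 [-0.26  0.82 -0.73  1.65  0.66  0.92 -1.44]
```

```bash
python3 -m inch '[{"slide":[10,-0.4,1.7],"rot":[0,-0.3,0],"gripper":1},{"slide":[10,0,0],"rot":[0,0,0],"gripper":1},{"slide":[5,0,0],"rot":[0,0,0],"gripper":1},{"slide":[2,0,0],"rot":[0,0,0],"gripper":1},{"slide":[0,0,0],"rot":[0,0,0],"gripper":1},{"slide":[0,0,0],"rot":[0,0,0],"gripper":1}]'
python3 -c "
from h import *
plan(495.5,428,15,-12.1)"
```

```text
t: 7.38
eef_pos: [494.5, 428.7, 15.6]
eef_rot: [-0.445, -0.55, -0.445, 0.55]
contact_force: [0.1, -1.1, -0.8]
opening: 20.5
t 7.38 pos [494.5 428.7  15.6] yaw -12.0 -> -12.1 open 20.5 F [ 0.1 -1.1 -0.8] 
  ROT [ 0.08 -0.    0.  ] SLIDE after [0.6 1.2 0.5] q7 [-0.27  0.86 -0.7   1.66  0.68  0.89 -1.46]
```

```bash
python3 -m inch '[{"slide":[1,1,0.5],"rot":[0,0,0],"gripper":1},{"slide":[0,0,0],"rot":[0,0,0],"gripper":1},{"slide":[0,0,0],"rot":[0,0,0],"gripper":0.3},{"slide":[0,0,0],"rot":[0,0,0],"gripper":0},{"slide":[0,0,0],"rot":[0,0,0],"gripper":0},{"slide":[-10,0,0],"rot":[0,0,0],"gripper":0},{"slide":[-30,0,0],"rot":[0,0,0],"gripper":-0.5},{"slide":[-38,0,0],"rot":[0,0,0],"gripper":-1},{"slide":[-38,0,0],"rot":[0,0,0],"gripper":-1},{"slide":[-40,0,0],"rot":[0,0,0],"gripper":-1}]'
python3 -m inch '[{"slide":[0,0,20],"rot":[0,0,0],"gripper":-1},{"slide":[0,-15,36],"rot":[0,0,0],"gripper":-1},{"slide":[0,-36,20],"rot":[0,0,0],"gripper":-1},{"slide":[0,-36,15],"rot":[0,0,0],"gripper":-1},{"slide":[0,-20,10],"rot":[0,0,0],"gripper":-1},{"slide":[0,0,0],"rot":[0,0,0],"gripper":-1},{"slide":[0,0,0],"rot":[0,0,0],"gripper":-1},{"slide":[0,0,0],"rot":[0,0,0],"gripper":-1}]'
python3 - <<'E'
from m import *
f=grab('wrist','w4'); g=grab('scene','s4'); plan(340,308,160,-12)
seg(g,(421,148),18,[12,90,80],[30,255,255],45,'paddle')
E
```

```text
t: 8.22
eef_pos: [494.8, 427.5, 172.3]
eef_rot: [-0.445, -0.549, -0.445, 0.55]
contact_force: [1.0, 0.6, 0.4]
opening: 85.1
t: 8.88
eef_pos: [371.0, 351.7, 171.4]
eef_rot: [0.445, 0.55, 0.444, -0.549]
contact_force: [0.2, 1.0, -0.6]
opening: 85.1
t 8.98 pos [371.1 351.8 170.9] yaw -12.1 -> -12.0 open 85.1 F [ 0.2 -0.2  0. ] 
  ROT [-0.12 -0.05 -0.02] SLIDE after [ 10.9 -21.3  49.3] q7 [-0.06  0.45 -0.93  1.94  0.44  0.96 -1.41]
paddle px [421.7 147.6] rect [498.  426.8] [194.6  61.8] ang 78.9 mean [497.7 426.5]
```

View pics/w4.png

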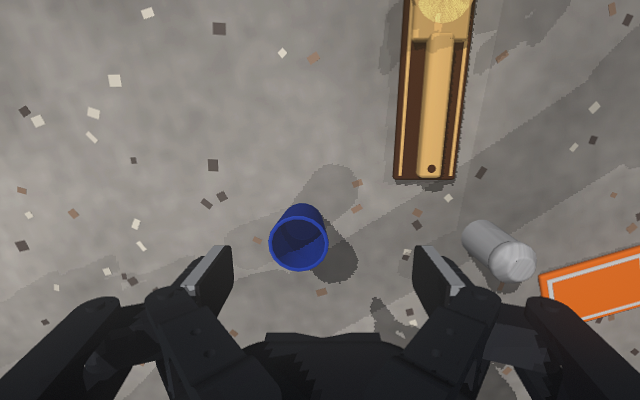

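The paddle lies on the rest, its handle end (430,178) near the rest's end (394–456, ~180). The blue cup's rim is centred at (299,243).

Run:
```python
from m import *
f=load('w4')
print('handle end',onz(f,(417,178),18),onz(f,(443,179),18),'neck L/R',onz(f,(427,38),22),onz(f,(453,40),22)); print('rest end',onz(f,(393,179),10),onz(f,(456,182),10))
h=np.radians(77.9);u=np.array([np.cos(h),np.sin(h)]); print('expected rest end',np.array([495.8,429.3])-100*u,'paddle end',np.array([495.8,429.3])-95*u)
c=onz(f,(299,243),60);print('bcup',c, onz(f,(270,243),60)-onz(f,(328,243),60))
plan(c[0],c[1],100,-12)
```

```text
handle end [464.8 337.5  18. ] [490.2 331.   18. ] neck L/R [488.6 461.5  22. ] [510.9 455.1  22. ]
rest end [442.7 339.6  10. ] [505.9 322.8  10. ]
expected rest end [474.83814371 331.52167632] paddle end [475.88623652 336.41059251]
bcup [340.5 311.4  60. ] [-51.6  11.1   0. ]
t 8.98 pos [371.1 351.8 170.9] yaw -12.1 -> -12.0 open 85.1 F [ 0.2 -0.2  0. ] 
  ROT [-0.12 -0.05 -0.02] SLIDE after [ 70.9 -21.6  45.8] q7 [-0.06  0.45 -0.93  1.94  0.44  0.96 -1.41]
```

```bash
python3 -m inch '[{"slide":[0,-12,25],"rot":[0,0,0],"gripper":-1},{"slide":[10,-9.5,21],"rot":[0,0,0],"gripper":-1},{"slide":[35,0,0],"rot":[0,0,0],"gripper":-1},{"slide":[38,0,0],"rot":[0,0,0],"gripper":-1},{"slide":[38,0,0],"rot":[0,0,0],"gripper":-1},{"slide":[24,0,0],"rot":[0,0,0],"gripper":-1},{"slide":[8,0,0],"rot":[0,0,0],"gripper":-1},{"slide":[0,0,0],"rot":[0,0,0],"gripper":-1},{"slide":[0,0,0],"rot":[0,0,0],"gripper":-1}]'
python3 -c "
from h import *
plan(340.5,311,15,-12)"
```

```text
t: 9.73
eef_pos: [339.4, 311.8, 17.9]
eef_rot: [-0.445, -0.55, -0.445, 0.55]
contact_force: [-0.4, 0.2, 0.1]
opening: 85.6
t 9.73 pos [339.4 311.8  17.9] yaw -12.0 -> -12.0 open 85.6 F [-0.4  0.2  0.1] 
  ROT [-0.03 -0.02  0.03] SLIDE after [2.9 1.2 0.5] q7 [-0.2   0.61 -0.72  2.14  0.7   0.64 -1.63]
```

```bash
python3 -m inch '[{"slide":[3,1,0.5],"rot":[0,0,0],"gripper":-0.6},{"slide":[0,0,0],"rot":[0,0,0],"gripper":-0.4},{"slide":[0,0,0],"rot":[0,0,0],"gripper":0},{"slide":[0,0,0],"rot":[0,0,0],"gripper":1},{"slide":[0,0,0],"rot":[0,0,0],"gripper":1},{"slide":[0,0,0],"rot":[0,0,0],"gripper":1},{"slide":[0,0,0],"rot":[0,0,0],"gripper":1}]'
python3 -m inch '[{"slide":[-5,0,0],"rot":[0,0,0],"gripper":1},{"slide":[-15,0,0],"rot":[0,0,0],"gripper":1},{"slide":[-30,0,0],"rot":[0,0,0],"gripper":1},{"slide":[-35,0,0],"rot":[0,0,0],"gripper":1},{"slide":[-35,0,0],"rot":[0,0,0],"gripper":1},{"slide":[-35,0,0],"rot":[0,0,0],"gripper":1},{"slide":[-15,0,0],"rot":[0,0,0],"gripper":1},{"slide":[0,0,0],"rot":[0,0,0],"gripper":1}]'
python3 -c "
from h import *
plan(500,80,180,-12);plan(642,-152,180,-12)"
```

```text
t: 10.32
eef_pos: [340.9, 311.0, 16.2]
eef_rot: [0.445, 0.551, 0.445, -0.549]
contact_force: [-1.0, -0.2, 6.8]
opening: 52.9
t: 10.98
eef_pos: [341.9, 311.9, 188.7]
eef_rot: [0.445, 0.552, 0.444, -0.547]
contact_force: [-0.0, 1.1, -0.9]
opening: 53.0
t 10.98 pos [341.9 311.9 188.7] yaw -12.0 -> -12.0 open 53.0 F [-0.   1.1 -0.9] 
  ROT [-0.05 -0.25 -0.34] SLIDE after [  8.7 202.9 194. ] q7 [ 0.07  0.33 -1.01  2.04  0.35  0.94 -1.33]
t 10.98 pos [341.9 311.9 188.7] yaw -12.0 -> -12.0 open 53.0 F [-0.   1.1 -0.9] 
  ROT [-0.05 -0.25 -0.34] SLIDE after [  8.7 390.  391.4] q7 [ 0.07  0.33 -1.01  2.04  0.35  0.94 -1.33]
```

```bash
python3 -m inch '[{"slide":[0,14,14],"rot":[0,-0.2,-0.3],"gripper":1},{"slide":[0,24,24],"rot":[0,0,0],"gripper":1},{"slide":[0,28,28],"rot":[0,0,0],"gripper":1},{"slide":[0,28,28],"rot":[0,0,0],"gripper":1},{"slide":[0,28,28],"rot":[0,0,0],"gripper":1},{"slide":[0,28,28],"rot":[0,0,0],"gripper":1},{"slide":[0,28,28],"rot":[0,0,0],"gripper":1},{"slide":[0,28,28],"rot":[0,0,0],"gripper":1},{"slide":[0,28,28],"rot":[0,0,0],"gripper":1},{"slide":[0,28,28],"rot":[0,0,0],"gripper":1}]'
python3 -m inch '[{"slide":[0,28,28],"rot":[0,0,0],"gripper":1},{"slide":[0,26,26],"rot":[0,0,0],"gripper":1},{"slide":[0,14,14],"rot":[0,0,0],"gripper":1},{"slide":[0,4,4],"rot":[0,0,0],"gripper":1},{"slide":[0,0,0],"rot":[0,0,0],"gripper":1},{"slide":[0,0,0],"rot":[0,0,0],"gripper":1}]'
python3 - <<'E'
from m import *
plan(642,-152,40,-12); f=grab('wrist','w5')
m=proj(f,[[642,-152,8]]); print(m)
E
```

```text
t: 11.82
eef_pos: [541.3, -3.0, 183.2]
eef_rot: [-0.444, -0.547, -0.446, 0.553]
contact_force: [0.6, 0.5, -0.8]
opening: 52.6
t: 12.32
eef_pos: [595.8, -84.9, 183.1]
eef_rot: [-0.444, -0.547, -0.447, 0.552]
contact_force: [-0.5, 1.1, -1.8]
opening: 53.0
t 12.32 pos [595.8 -84.9 183.1] yaw -12.0 -> -12.0 open 53.0 F [-0.5  1.1 -1.8] 
  ROT [0.01 0.17 0.44] SLIDE after [143.1  59.1  56.1] q7 [ 0.69  0.57 -0.81  1.71  0.46  1.08 -0.48]
[[376.5 227.8]]
```

View pics/w5.png

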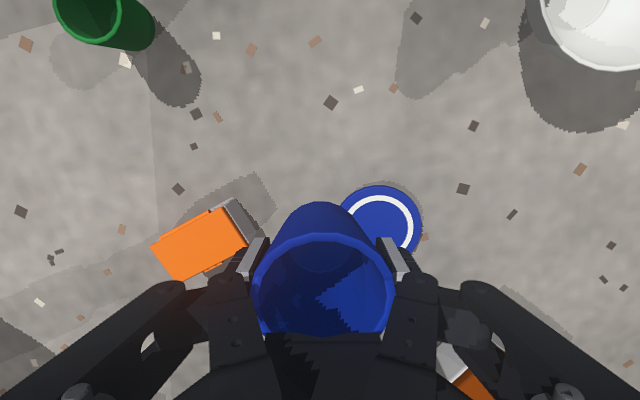

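The cup is held upright with its rim centred at (322,288). The saucer ring is centred at about (378,226), against a prediction of (376.5,228), so the saucer position holds.

```bash
python3 -m inch '[{"slide":[0,15,14],"rot":[0,0.2,0.4],"gripper":1},{"slide":[0,20,19],"rot":[0,0,0],"gripper":1},{"slide":[0,16,15],"rot":[0,0,0],"gripper":1},{"slide":[10,8,8],"rot":[0,0,0],"gripper":1},{"slide":[35,0,0],"rot":[0,0,0],"gripper":1},{"slide":[35,0,0],"rot":[0,0,0],"gripper":1},{"slide":[30,0,0],"rot":[0,0,0],"gripper":1},{"slide":[22,0,0],"rot":[0,0,0],"gripper":1},{"slide":[8,0,0],"rot":[0,0,0],"gripper":1},{"slide":[0,0,0],"rot":[0,0,0],"gripper":1}]'
python3 -m inch '[{"slide":[0,0,0],"rot":[0,0,0],"gripper":1}]'
python3 -c "
from h import *
plan(642.5,-151.5,24.5,-12)"
```

```text
t: 13.2
eef_pos: [640.6, -150.9, 41.2]
eef_rot: [-0.444, -0.548, -0.447, 0.55]
contact_force: [0.3, -0.7, -0.2]
opening: 52.8
t: 13.28
eef_pos: [643.3, -151.7, 44.5]
eef_rot: [0.446, 0.55, 0.445, -0.549]
contact_force: [0.6, -0.5, -0.6]
opening: 52.7
t 13.28 pos [ 643.3 -151.7   44.5] yaw -11.9 -> -12.0 open 52.7 F [ 0.6 -0.5 -0.6] 
  ROT [ 0.06 -0.04 -0.09] SLIDE after [20.  -0.8  0. ] q7 [ 0.65  0.81 -0.68  1.63  0.61  0.92 -0.46]
```

```bash
python3 -m inch '[{"slide":[8,-0.6,0],"rot":[0,0,0],"gripper":1},{"slide":[7,0,0],"rot":[0,0,0],"gripper":1},{"slide":[4,0,0],"rot":[0,0,0],"gripper":1},{"slide":[1,0,0],"rot":[0,0,0],"gripper":1},{"slide":[0,0,0],"rot":[0,0,0],"gripper":1},{"slide":[0,0,0],"rot":[0,0,0],"gripper":1}]'
python3 -c "
from h import *
plan(642.5,-151.5,24.5,-12)"
```

```text
t: 13.78
eef_pos: [642.8, -153.2, 24.4]
eef_rot: [0.445, 0.55, 0.444, -0.549]
contact_force: [-0.6, 0.4, 0.6]
opening: 52.7
t 13.78 pos [ 642.8 -153.2   24.4] yaw -12.0 -> -12.0 open 52.7 F [-0.6  0.4  0.6] 
  ROT [-0.04  0.02 -0.11] SLIDE after [-0.1 -0.6 -1.6] q7 [ 0.64  0.84 -0.66  1.64  0.63  0.89 -0.47]
```

```bash
python3 -m inch '[{"slide":[0.5,-0.5,-1],"rot":[0,0,0],"gripper":1},{"slide":[0,0,0],"rot":[0,0,0],"gripper":1},{"slide":[0,0,0],"rot":[0,0,0],"gripper":-0.3},{"slide":[0,0,0],"rot":[0,0,0],"gripper":-1},{"slide":[0,0,0],"rot":[0,0,0],"gripper":-1},{"slide":[0,0,0],"rot":[0,0,0],"gripper":-1},{"slide":[-15,0,0],"rot":[0,0,0],"gripper":-1},{"slide":[-35,0,0],"rot":[0,0,0],"gripper":-1},{"slide":[-38,0,0],"rot":[0,0,0],"gripper":-1},{"slide":[-38,0,0],"rot":[0,0,0],"gripper":-1}]'
python3 -m inch '[{"slide":[-35,0,0],"rot":[7,0,0],"gripper":-1},{"slide":[0,0,0],"rot":[7,0,0],"gripper":-1},{"slide":[0,0,0],"rot":[7,0,0],"gripper":-1},{"slide":[0,0,0],"rot":[7,0,0],"gripper":-1},{"slide":[0,0,0],"rot":[7,0,0],"gripper":-1},{"slide":[0,0,0],"rot":[7,0,0],"gripper":-1},{"slide":[0,0,0],"rot":[7,0,0],"gripper":-1},{"slide":[0,0,0],"rot":[7,0,0],"gripper":-1},{"slide":[0,0,0],"rot":[5.5,0,0],"gripper":-1}]'
python3 - <<'E'
from m import *
plan(457,-117.5,170,-73.5)
grab('side','d5')
E
```

```text
t: 14.62
eef_pos: [641.7, -151.4, 151.4]
eef_rot: [0.445, 0.55, 0.445, -0.549]
contact_force: [0.6, -0.3, -0.3]
opening: 85.3
t: 15.37
eef_pos: [642.3, -151.4, 185.9]
eef_rot: [0.1, 0.701, 0.099, -0.699]
contact_force: [-0.1, 0.6, -0.5]
opening: 85.3
t 15.37 pos [ 642.3 -151.4  185.9] yaw -73.8 -> -73.5 open 85.3 F [-0.1  0.6 -0.5] 
  ROT [-0.34 -0.13 -0.06] SLIDE after [ 15.9 -85.1 168. ] q7 [ 0.57  0.58 -0.54  1.57  0.32  1.08 -1.34]
```

```bash
python3 -m inch '[{"slide":[0,-17,33],"rot":[0,0,0],"gripper":-1},{"slide":[0,-17,33],"rot":[0,0,0],"gripper":-1},{"slide":[5,-17,33],"rot":[0,0,0],"gripper":-1},{"slide":[5,-17,33],"rot":[0,0,0],"gripper":-1},{"slide":[5,-17,33],"rot":[0,0,0],"gripper":-1},{"slide":[0,0,0],"rot":[0,0,0],"gripper":-1},{"slide":[0,0,0],"rot":[0,0,0],"gripper":-1},{"slide":[0,0,0],"rot":[0,0,0],"gripper":-1}]'
python3 - <<'E'
from m import *
plan(457,-117.5,100,-73.5)
f=grab('wrist','w6'); px=proj(f,[[457,-117.5,45]])[0]; print(px); seg(f,px,45,[3,150,100],[20,255,255],90,'box')
E
```

```text
t: 16.08
eef_pos: [461.0, -117.5, 170.5]
eef_rot: [0.103, 0.701, 0.101, -0.698]
contact_force: [0.4, -0.2, -0.2]
opening: 85.6
t 16.08 pos [ 461.  -117.5  170.5] yaw -73.4 -> -73.5 open 85.6 F [ 0.4 -0.2 -0.2] 
  ROT [ 0.06 -0.2  -0.15] SLIDE after [70.5 -1.1  3.8] q7 [ 0.72  0.29 -0.61  2.03  0.21  0.88 -1.29]
[319.8 195.3]
box px [322.4 192.8] rect [ 457.6 -120. ] [88.3 54.5] ang 16.5 mean [ 459.4 -119.2]
```

View pics/w6.png

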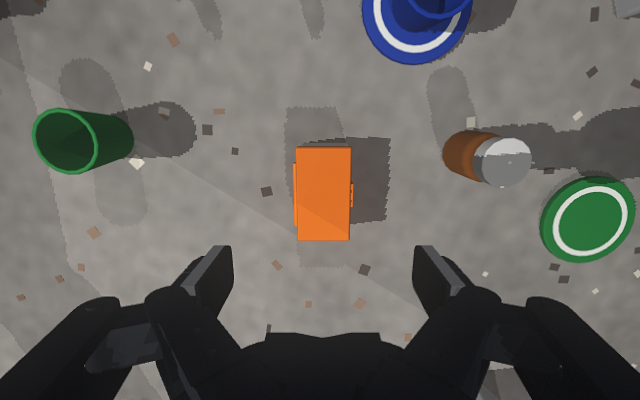

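The box lid spans px (296–351, 147–241), square to the jaws and centred at (323,194). The blue cup stands on its saucer at the top of the picture. I'll descend on the box.

```bash
python3 -m inch '[{"slide":[15,0.5,3.5],"rot":[0,0,0],"gripper":-1},{"slide":[35,0,0],"rot":[0,0,0],"gripper":-1},{"slide":[38,0,0],"rot":[0,0,0],"gripper":-1},{"slide":[35,0,0],"rot":[0,0,0],"gripper":-1},{"slide":[25,0,0],"rot":[0,0,0],"gripper":-1},{"slide":[8,0,0],"rot":[0,0,0],"gripper":-1},{"slide":[0,0,0],"rot":[0,0,0],"gripper":-1},{"slide":[0,0,0],"rot":[0,0,0],"gripper":-1}]'
python3 -c "
from h import *
plan(458,-119.3,12,-73.5)"
```

```text
t: 16.8
eef_pos: [458.4, -118.5, 13.8]
eef_rot: [0.102, 0.701, 0.101, -0.699]
contact_force: [0.4, 0.8, 0.1]
opening: 85.3
t 16.8 pos [ 458.4 -118.5   13.8] yaw -73.5 -> -73.5 open 85.3 F [0.4 0.8 0.1] 
  ROT [ 0.01 -0.13 -0.05] SLIDE after [1.8 0.6 0.6] q7 [ 0.58  0.56 -0.45  2.12  0.46  0.55 -1.49]
```

```bash
python3 -m inch '[{"slide":[1.5,0.6,0.5],"rot":[0,0,0],"gripper":-0.5},{"slide":[0,0,0],"rot":[0,0,0],"gripper":-0.2},{"slide":[0,0,0],"rot":[0,0,0],"gripper":0.2},{"slide":[0,0,0],"rot":[0,0,0],"gripper":1},{"slide":[0,0,0],"rot":[0,0,0],"gripper":1},{"slide":[0,0,0],"rot":[0,0,0],"gripper":1},{"slide":[0,0,0],"rot":[0,0,0],"gripper":1}]'
python3 -m inch '[{"slide":[-5,0,0],"rot":[0,0,0],"gripper":1},{"slide":[-15,0,0],"rot":[0,0,0],"gripper":1},{"slide":[-30,0,0],"rot":[0,0,0],"gripper":1},{"slide":[-35,0,0],"rot":[0,0,0],"gripper":1},{"slide":[-35,0,0],"rot":[0,0,0],"gripper":1},{"slide":[-35,0,0],"rot":[5,0,0],"gripper":1},{"slide":[-15,0,0],"rot":[5,0,0],"gripper":1},{"slide":[0,0,0],"rot":[0,0,0],"gripper":1}]'
python3 -c "
from h import *
plan(655,159,180,-83.5)"
```

```text
t: 17.38
eef_pos: [457.8, -120.1, 13.3]
eef_rot: [0.102, 0.701, 0.1, -0.698]
contact_force: [-0.2, -1.0, 6.0]
opening: 49.1
t: 18.05
eef_pos: [459.0, -120.2, 186.5]
eef_rot: [0.04, 0.709, 0.037, -0.703]
contact_force: [0.3, -0.6, -1.6]
opening: 49.0
t 18.05 pos [ 459.  -120.2  186.5] yaw -83.8 -> -83.5 open 49.0 F [ 0.3 -0.6 -1.6] 
  ROT [-0.26 -0.5  -0.3 ] SLIDE after [   6.5 -255.2 -226.3] q7 [ 0.72  0.25 -0.6   2.03  0.18  0.9  -1.43]
```

```bash
python3 -m inch '[{"slide":[0,-10,-9],"rot":[-0.2,-0.5,-0.3],"gripper":1},{"slide":[0,-22,-20],"rot":[0,0,0],"gripper":1},{"slide":[0,-28,-25],"rot":[0,0,0],"gripper":1},{"slide":[0,-28,-25],"rot":[0,0,0],"gripper":1},{"slide":[0,-28,-25],"rot":[0,0,0],"gripper":1},{"slide":[0,-28,-25],"rot":[0,0,0],"gripper":1},{"slide":[0,-28,-25],"rot":[0,0,0],"gripper":1},{"slide":[0,-20,-18],"rot":[0,0,0],"gripper":1},{"slide":[0,-10,-9],"rot":[0,0,0],"gripper":1},{"slide":[0,0,0],"rot":[0,0,0],"gripper":1}]'
python3 -m inch '[{"slide":[0,0,0],"rot":[0,0,0],"gripper":1},{"slide":[0,0,0],"rot":[0,0,0],"gripper":1}]'
python3 - <<'E'
from m import *
plan(655,159,40,-83.5); f=grab('wrist','w7'); print(proj(f,[[655,159,8]]))
E
```

```text
t: 18.88
eef_pos: [612.7, 106.3, 180.6]
eef_rot: [-0.041, -0.703, -0.046, 0.709]
contact_force: [0.2, 0.7, -1.7]
opening: 49.1
t: 19.05
eef_pos: [611.5, 99.9, 180.6]
eef_rot: [-0.04, -0.702, -0.042, 0.709]
contact_force: [-0.6, -0.7, -1.5]
opening: 49.0
t 19.05 pos [611.5  99.9 180.6] yaw -83.4 -> -83.5 open 49.0 F [-0.6 -0.7 -1.5] 
  ROT [0.1  0.55 0.16] SLIDE after [140.6 -53.8 -49.9] q7 [ 0.24  0.54 -0.61  1.66  0.34  1.05 -1.93]
[[269.2 130.8]]
```

View pics/w7.png

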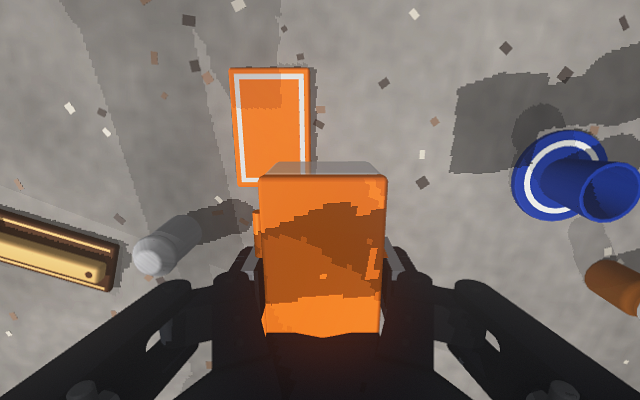

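The box is held level, its front top edge running from (261,177) to (386,177). Tray corners are at (229,69), (309,68) and (237,187).

Run:
```python
from m import *
f=load('w7')
for tag,Q in [('outer',[(229,69),(309,68),(314,185),(237,187)]),('ring',[(235,75),(303,74),(308,180),(243,182)])]:
    P=np.array([onz(f,q,8) for q in Q])[:,:2]; c=P.mean(0); a=P[0]-P[3]; b=P[1]-P[2]
    print(tag,c,np.hypot(*a),np.hypot(*b),np.hypot(*(P[1]-P[0])),[np.degrees(np.arctan2(v[1],v[0])) for v in (a,b)])
A,B=onz(f,(261,178),212),onz(f,(386,178),212); print('box front edge',A,B,(A+B)/2,np.hypot(*(B-A)[:2]),np.degrees(np.arctan2(*(A-B)[1::-1]))-90)
# front edge from TCP along heading 6.5
h=np.radians(6.6); print(((A+B)/2-[611.5,99.9,0])[:2]@[np.cos(h),np.sin(h)])
```

```text
outer [655.925 155.9  ] 117.63434872519166 116.18024789093893 77.49690316393294 [np.float64(5.9529186233904126), np.float64(8.513695877026546)]
ring [655.95 155.9 ] 106.71124589282987 105.34652343575468 66.23480957925372 [np.float64(6.618871286580563), np.float64(8.4608435480938)]
box front edge [653.3 126.7 212. ] [658.7  80.4 212. ] [656.   103.55 212.  ] 46.613839146759844 6.6523902502297005
44.62460866851661
```

```bash
python3 -m inch '[{"slide":[0,-14,-13],"rot":[0,0.5,0.1],"gripper":1},{"slide":[0,-18,-17],"rot":[0,0,0],"gripper":1},{"slide":[0,-14,-13],"rot":[0,0,0],"gripper":1},{"slide":[10,-7,-7],"rot":[0,0,0],"gripper":1},{"slide":[35,0,0],"rot":[0,0,0],"gripper":1},{"slide":[35,0,0],"rot":[0,0,0],"gripper":1},{"slide":[30,0,0],"rot":[0,0,0],"gripper":1},{"slide":[20,0,0],"rot":[0,0,0],"gripper":1},{"slide":[8,0,0],"rot":[0,0,0],"gripper":1},{"slide":[0,0,0],"rot":[0,0,0],"gripper":1}]'
python3 -m inch '[{"slide":[0,0,0],"rot":[0,0,0],"gripper":1},{"slide":[0,0,0],"rot":[0,0,0],"gripper":1}]'
python3 -c "
from h import *
plan(655.5,158,21.8,-83.4)"
```

```text
t: 19.93
eef_pos: [653.9, 158.6, 40.4]
eef_rot: [-0.04, -0.704, -0.041, 0.707]
contact_force: [-1.1, 0.5, -1.3]
opening: 49.3
t: 20.1
eef_pos: [657.6, 161.0, 45.4]
eef_rot: [0.04, 0.707, 0.042, -0.704]
contact_force: [0.0, 0.5, -1.2]
opening: 48.8
t 20.1 pos [657.6 161.   45.4] yaw -83.4 -> -83.4 open 48.8 F [ 0.   0.5 -1.2] 
  ROT [ 0.03 -0.24  0.18] SLIDE after [23.6  2.8  2.4] q7 [ 0.08  0.78 -0.52  1.6   0.47  0.89 -2.07]
```

```bash
python3 -m inch '[{"slide":[9,2.7,2.3],"rot":[0,-0.2,0.2],"gripper":1},{"slide":[8,0,0],"rot":[0,0,0],"gripper":1},{"slide":[5,0,0],"rot":[0,0,0],"gripper":1},{"slide":[1.5,0,0],"rot":[0,0,0],"gripper":1},{"slide":[0,0,0],"rot":[0,0,0],"gripper":1},{"slide":[0,0,0],"rot":[0,0,0],"gripper":1}]'
python3 -c "
from h import *
plan(655.5,158,21.8,-83.4)"
```

```text
t: 20.6
eef_pos: [654.1, 157.5, 21.2]
eef_rot: [-0.042, -0.705, -0.04, 0.707]
contact_force: [-4.8, -2.3, 9.2]
opening: 48.9
t 20.6 pos [654.1 157.5  21.2] yaw -83.3 -> -83.4 open 48.9 F [-4.8 -2.3  9.2] 
  ROT [ 0.05  0.14 -0.13] SLIDE after [-0.6 -0.3 -1.4] q7 [ 0.07  0.81 -0.5   1.6   0.49  0.86 -2.09]
```

```bash
python3 -m inch '[{"slide":[0,0,0],"rot":[0,0,0],"gripper":0.2},{"slide":[0,0,0],"rot":[0,0,0],"gripper":-0.3},{"slide":[0,0,0],"rot":[0,0,0],"gripper":-1},{"slide":[0,0,0],"rot":[0,0,0],"gripper":-1},{"slide":[0,0,0],"rot":[0,0,0],"gripper":-1},{"slide":[-15,0,0],"rot":[0,0,0],"gripper":-1},{"slide":[-33,0,0],"rot":[0,0,0],"gripper":-1},{"slide":[-36,0,0],"rot":[0,0,0],"gripper":-1},{"slide":[-36,0,0],"rot":[0,0,0],"gripper":-1},{"slide":[-30,0,10],"rot":[0,0,0],"gripper":-1}]'
python3 -m inch '[{"slide":[0,4,30],"rot":[0,0,0],"gripper":-1},{"slide":[0,5,36],"rot":[0,0,0],"gripper":-1},{"slide":[0,5,36],"rot":[0,0,0],"gripper":-1},{"slide":[0,5,36],"rot":[0,0,0],"gripper":-1},{"slide":[0,5,36],"rot":[0,0,0],"gripper":-1},{"slide":[0,4,22],"rot":[0,0,0],"gripper":-1},{"slide":[0,0,0],"rot":[0,0,0],"gripper":-1},{"slide":[0,0,0],"rot":[0,0,0],"gripper":-1},{"slide":[0,0,0],"rot":[0,0,0],"gripper":-1}]'
python3 - <<'E'
from m import *
plan(444,104,160,-83.4); f=grab('wrist','w8'); print(proj(f,[[444,104,60]]))
E
```

```text
t: 21.43
eef_pos: [646.6, 157.6, 173.9]
eef_rot: [0.041, 0.707, 0.041, -0.705]
contact_force: [0.9, -0.3, 0.5]
opening: 85.3
t: 22.18
eef_pos: [454.6, 106.8, 171.6]
eef_rot: [0.041, 0.706, 0.041, -0.706]
contact_force: [-0.1, -0.0, 0.3]
opening: 85.3
t 22.18 pos [454.6 106.8 171.6] yaw -83.3 -> -83.4 open 85.3 F [-0.1 -0.   0.3] 
  ROT [ 0.06 -0.04 -0.05] SLIDE after [11.6  1.6 10.9] q7 [ 0.31  0.29 -0.69  2.05  0.24  0.88 -1.96]
[[322.9 206.9]]
```

View pics/w8.png

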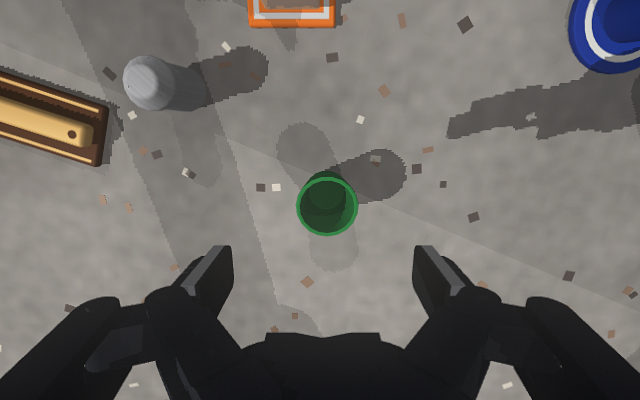

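Green cup rim centre is at (327,206) against a prediction of (323,207), so the cup is at about (444.5,101).

```bash
python3 -m inch '[{"slide":[15,4.5,10.5],"rot":[0,0,0],"gripper":-1},{"slide":[33,0,0],"rot":[0,0,0],"gripper":-1},{"slide":[36,0,0],"rot":[0,0,0],"gripper":-1},{"slide":[36,0,0],"rot":[0,0,0],"gripper":-1},{"slide":[25,0,0],"rot":[0,0,0],"gripper":-1},{"slide":[9,0,0],"rot":[0,0,0],"gripper":-1},{"slide":[0,0,0],"rot":[0,0,0],"gripper":-1},{"slide":[0,0,0],"rot":[0,0,0],"gripper":-1}]'
python3 -c "
from h import *
plan(444.5,101,15,-83.4)"
```

```text
t: 22.9
eef_pos: [443.8, 101.5, 16.7]
eef_rot: [-0.041, -0.705, -0.041, 0.707]
contact_force: [0.4, -0.0, 0.7]
opening: 85.7
t 22.9 pos [443.8 101.5  16.7] yaw -83.3 -> -83.4 open 85.7 F [ 0.4 -0.   0.7] 
  ROT [ 0.1   0.12 -0.  ] SLIDE after [ 1.7  0.6 -0.7] q7 [ 0.15  0.55 -0.51  2.16  0.5   0.56 -2.19]
```

```bash
python3 -m inch '[{"slide":[1,0.5,-0.5],"rot":[0,0,0],"gripper":-0.6},{"slide":[0,0,0],"rot":[0,0,0],"gripper":-0.4},{"slide":[0,0,0],"rot":[0,0,0],"gripper":0},{"slide":[0,0,0],"rot":[0,0,0],"gripper":1},{"slide":[0,0,0],"rot":[0,0,0],"gripper":1},{"slide":[0,0,0],"rot":[0,0,0],"gripper":1},{"slide":[0,0,0],"rot":[0,0,0],"gripper":1}]'
python3 -m inch '[{"slide":[-5,0,0],"rot":[0,0,0],"gripper":1},{"slide":[-15,0,0],"rot":[0,0,0],"gripper":1},{"slide":[-30,0,0],"rot":[0,0,0],"gripper":1},{"slide":[-35,0,0],"rot":[0,0,0],"gripper":1},{"slide":[-35,0,0],"rot":[0,0,0],"gripper":1},{"slide":[-35,0,0],"rot":[0,0,0],"gripper":1},{"slide":[-15,0,0],"rot":[0,0,0],"gripper":1},{"slide":[0,0,0],"rot":[0,0,0],"gripper":1}]'
python3 -c "
from h import *
plan(501.5,-405.5,185,-83.4)"
```

```text
t: 23.48
eef_pos: [445.4, 100.7, 17.5]
eef_rot: [0.041, 0.707, 0.041, -0.705]
contact_force: [-1.1, -0.2, 8.7]
opening: 54.0
t: 24.15
eef_pos: [446.7, 100.9, 190.1]
eef_rot: [0.042, 0.708, 0.04, -0.704]
contact_force: [0.1, 0.7, -0.6]
opening: 53.8
t 24.15 pos [446.7 100.9 190.1] yaw -83.4 -> -83.4 open 53.8 F [ 0.1  0.7 -0.6] 
  ROT [ 0.05 -0.37 -0.11] SLIDE after [  5.1 509.3   3.8] q7 [ 0.36  0.24 -0.72  2.05  0.2   0.91 -1.93]
```

```bash
python3 -m inch '[{"slide":[0,18,0],"rot":[0,-0.3,-0.1],"gripper":1},{"slide":[0,32,0],"rot":[0,0,0],"gripper":1},{"slide":[0,38,0],"rot":[0,0,0],"gripper":1},{"slide":[0,38,0],"rot":[0,0,0],"gripper":1},{"slide":[0,38,0],"rot":[0,0,0],"gripper":1},{"slide":[0,38,0],"rot":[0,0,0],"gripper":1},{"slide":[0,38,0],"rot":[0,0,0],"gripper":1},{"slide":[0,38,0],"rot":[0,0,0],"gripper":1},{"slide":[0,38,0],"rot":[0,0,0],"gripper":1},{"slide":[0,38,0],"rot":[0,0,0],"gripper":1}]'
python3 -m inch '[{"slide":[0,38,0],"rot":[0,0,0],"gripper":1},{"slide":[0,38,0],"rot":[0,0,0],"gripper":1},{"slide":[0,30,0],"rot":[0,0,0],"gripper":1},{"slide":[0,15,0],"rot":[0,0,0],"gripper":1},{"slide":[0,0,0],"rot":[0,0,0],"gripper":1},{"slide":[0,0,0],"rot":[0,0,0],"gripper":1},{"slide":[0,0,0],"rot":[0,0,0],"gripper":1}]'
python3 - <<'E'
from m import *
plan(501.5,-405.5,60,-83.4); f=grab('wrist','w9'); print(proj(f,[[501.5,-405.5,8]]))
E
```

```text
t: 24.98
eef_pos: [483.9, -252.9, 184.5]
eef_rot: [-0.041, -0.703, -0.041, 0.709]
contact_force: [0.6, 0.6, -1.1]
opening: 53.4
t: 25.57
eef_pos: [498.7, -369.6, 184.2]
eef_rot: [-0.041, -0.703, -0.042, 0.709]
contact_force: [0.7, 1.5, -1.3]
opening: 53.5
t 25.57 pos [ 498.7 -369.6  184.2] yaw -83.3 -> -83.4 open 53.5 F [ 0.7  1.5 -1.3] 
  ROT [0.13 0.47 0.18] SLIDE after [124.2  36.    1.4] q7 [ 0.93  0.51 -0.46  1.66  0.26  1.04 -1.06]
[[355.4 179.6]]
```

View pics/w9.png

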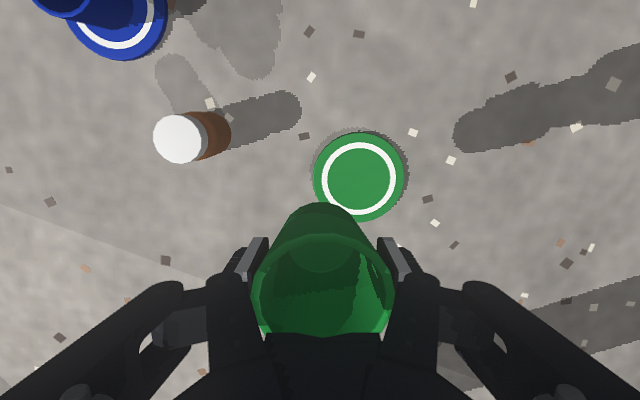

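Green cup is held upright. The saucer ring is centred at (358,178) against a prediction of (355,180), so I'll aim for about (502.5,-407).

```bash
python3 -m inch '[{"slide":[0,12,0],"rot":[0,0.4,0.2],"gripper":1},{"slide":[5,16,0],"rot":[0,0,0],"gripper":1},{"slide":[20,9,0],"rot":[0,0,0],"gripper":1},{"slide":[35,0,0],"rot":[0,0,0],"gripper":1},{"slide":[35,0,0],"rot":[0,0,0],"gripper":1},{"slide":[28,0,0],"rot":[0,0,0],"gripper":1},{"slide":[12,0,0],"rot":[0,0,0],"gripper":1},{"slide":[3,0,0],"rot":[0,0,0],"gripper":1},{"slide":[0,0,0],"rot":[0,0,0],"gripper":1},{"slide":[0,0,0],"rot":[0,0,0],"gripper":1}]'
python3 -c "
from h import *
plan(502.5,-407,25.8,-83.4)"
```

```text
t: 26.45
eef_pos: [504.8, -409.1, 49.0]
eef_rot: [0.043, 0.707, 0.04, -0.705]
contact_force: [0.6, 0.5, -0.7]
opening: 53.7
t 26.45 pos [ 504.8 -409.1   49. ] yaw -83.3 -> -83.4 open 53.7 F [ 0.6  0.5 -0.7] 
  ROT [ 0.09 -0.11 -0.25] SLIDE after [23.2 -2.4  2. ] q7 [ 0.92  0.71 -0.39  1.67  0.35  0.82 -1.08]
```

```bash
python3 -m inch '[{"slide":[9,-2,1.7],"rot":[0,-0.1,-0.2],"gripper":1},{"slide":[8,0,0],"rot":[0,0,0],"gripper":1},{"slide":[4.5,0,0],"rot":[0,0,0],"gripper":1},{"slide":[1.5,0,0],"rot":[0,0,0],"gripper":1},{"slide":[0,0,0],"rot":[0,0,0],"gripper":1},{"slide":[0,0,0],"rot":[0,0,0],"gripper":1}]'
python3 -c "
from h import *
plan(502.5,-407,25.5,-83.4)"
```

```text
t: 26.95
eef_pos: [501.8, -406.8, 25.6]
eef_rot: [-0.041, -0.705, -0.041, 0.707]
contact_force: [-2.4, 3.2, 9.7]
opening: 53.9
t 26.95 pos [ 501.8 -406.8   25.6] yaw -83.3 -> -83.4 open 53.9 F [-2.4  3.2  9.7] 
  ROT [0.07 0.1  0.01] SLIDE after [ 0.1  0.3 -0.6] q7 [ 0.91  0.74 -0.38  1.68  0.36  0.79 -1.09]
```

Touching the saucer; release, lift, and check.

```bash
python3 -m inch '[{"slide":[0,0,0],"rot":[0,0,0],"gripper":0.2},{"slide":[0,0,0],"rot":[0,0,0],"gripper":-0.4},{"slide":[0,0,0],"rot":[0,0,0],"gripper":-1},{"slide":[0,0,0],"rot":[0,0,0],"gripper":-1},{"slide":[0,0,0],"rot":[0,0,0],"gripper":-1},{"slide":[-15,0,0],"rot":[0,0,0],"gripper":-1},{"slide":[-33,0,0],"rot":[0,0,0],"gripper":-1},{"slide":[-36,0,0],"rot":[0,0,0],"gripper":-1},{"slide":[-36,0,0],"rot":[0,0,0],"gripper":-1},{"slide":[-30,0,0],"rot":[0,0,0],"gripper":-1}]'
python3 -m inch '[{"slide":[0,0,36],"rot":[0,0,0],"gripper":-1},{"slide":[0,0,36],"rot":[0,0,0],"gripper":-1},{"slide":[0,36,0],"rot":[0,0,0],"gripper":-1},{"slide":[0,36,0],"rot":[0,0,0],"gripper":-1},{"slide":[0,36,0],"rot":[0,0,0],"gripper":-1},{"slide":[0,36,0],"rot":[0,0,0],"gripper":-1},{"slide":[0,0,0],"rot":[0,0,0],"gripper":-1},{"slide":[0,0,0],"rot":[0,0,0],"gripper":-1}]'
python3 - <<'E'
from m import *
f=grab('scene','s9'); g=grab('side','d9')
O=([3,150,100],[20,255,255])
for F,n,sb,st in ((f,'scene',(365,205),None),(g,'side',None,None)):
    px=proj(F,[[655.5,158,53]])[0]; seg(F,px,53,*O,18 if n=='scene' else 22,'box '+n)
    px=proj(F,[[495.8,429.3,18]])[0]
    print(n,'expected rims b,g',proj(F,[[642,-151.8,68],[502,-406,68]]))
seg(f,proj(f,[[495.8,429.3,18]])[0],16,[12,90,80],[30,255,255],45,'paddle')
a=cv2.resize(f['image'][100:310,170:460],None,fx=2.75,fy=2.75,interpolation=cv2.INTER_CUBIC); cv2.imwrite('pics/fin.png',a)
b=cv2.resize(g['image'][120:400,140:400],None,fx=2.1,fy=2.1,interpolation=cv2.INTER_CUBIC); cv2.imwrite('pics/fin2.png',b)
E
```

```text
t: 27.78
eef_pos: [502.4, -406.9, 177.8]
eef_rot: [-0.041, -0.706, -0.041, 0.706]
contact_force: [0.6, -0.2, 0.4]
opening: 85.2
t: 28.45
eef_pos: [445.5, -560.6, 174.0]
eef_rot: [-0.04, -0.705, -0.04, 0.707]
contact_force: [0.2, -0.4, -1.1]
opening: 85.3
box scene px [397.3 211.5] rect [661.7 151.4] [101.3  70.1] ang 9.9 mean [657.3 156. ]
scene expected rims b,g [[317.7 259.7]
 [220.8 272.7]]
box side px [231.6 234.3] rect [652.4 162.2] [94.  62.7] ang 13.9 mean [652.4 162.5]
side expected rims b,g [[281.8 160.2]
 [347.  127.6]]
paddle px [421.7 147.6] rect [496.3 428.5] [194.5  62.5] ang 78.0 mean [496.8 428. ]
```

View pics/fin.png

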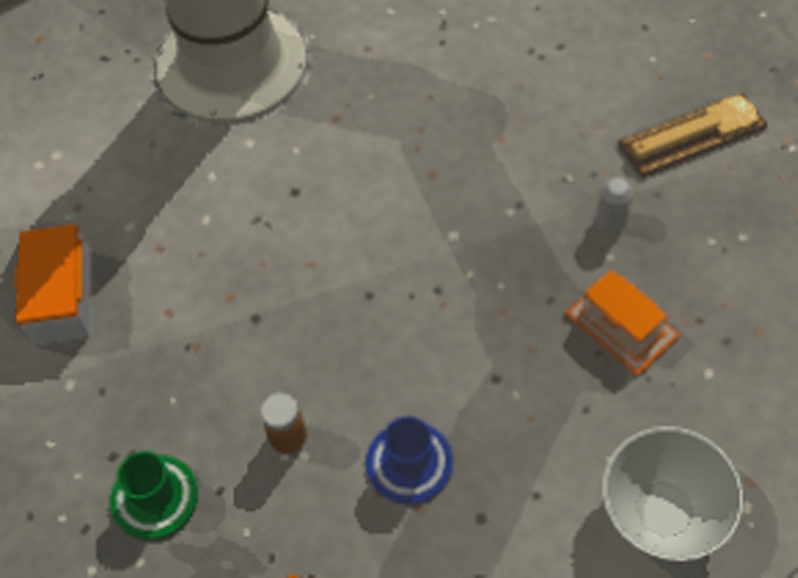

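View pics/fin2.png

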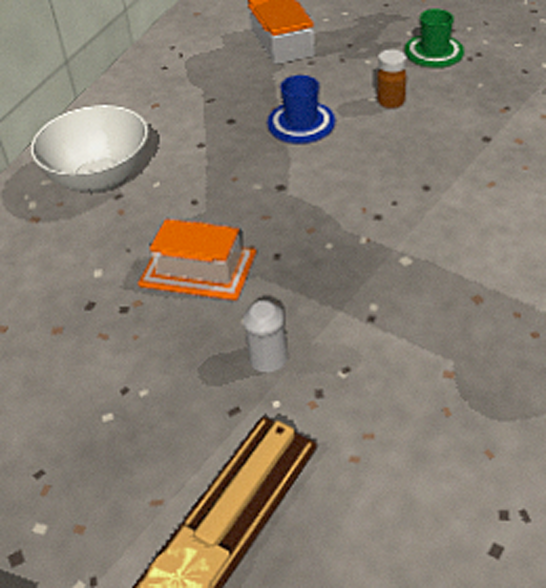

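The final views show both cups upright on their saucers, the box centred and aligned on the tray, and the paddle on the rest. The jar and shaker are unmoved. Scene rims read (406,433) for blue and (145,470) for green; lid corners are (612,270), (667,314), (641,341) and (586,297). One numeric check before handing in.

Run:
```python
from m import *
f=load('s9'); c=lambda u,v,z: onz(f,(170+u/2.75,100+v/2.75),z)
print('b rim',c(406,433,68),'saucer scene 642.9 -153.4; g rim',c(145,470,68),'saucer 502.6 -406.5')
L=np.array([c(*q,53) for q in [(612,270),(667,314),(641,341),(586,297)]]); print('lid',L.mean(0),'tray 655.8 158.3', np.degrees(np.arctan2(*(L[1]-L[0])[1::-1])))
print('jar',c(281,410,80),'shaker',c(618,188,72))
# dark mask silhouette bounds of cups in side view vs. saucers
g=load('d9'); d=lambda u,v,z: onz(g,(140+u/2.1,120+v/2.1),z)
print('side b rim',d(300,86,68),'(641,-150) g rim',d(437,18,68),'(500,-404)'); print('lid',np.mean([d(*q,53) for q in [(168,221),(242,227),(233,260),(152,255)]],0),'(654,160)')
```

```text
b rim [ 636.1 -147.8   68. ] saucer scene 642.9 -153.4; g rim [ 500.6 -398.7   68. ] saucer 502.6 -406.5
lid [656.85  158.475  53.   ] tray 655.8 158.3 7.6476827235062235
jar [ 535.6 -244.    80. ] shaker [532.4 252.8  72. ]
side b rim [ 637.6 -148.9   68. ] (641,-150) g rim [ 496.9 -400.1   68. ] (500,-404)
lid [645.3  161.05  53.  ] (654,160)
```

Both views put the rims about 5 mm off, but they are coarse for dark cups. I'll check each from above with the wrist camera.

```bash
python3 -m inch '[{"slide":[0,-30,-15],"rot":[0,0,0],"gripper":-1},{"slide":[-10,-36,-15],"rot":[0,0,0],"gripper":-1},{"slide":[0,-36,-15],"rot":[0,0,0],"gripper":-1},{"slide":[0,-30,-15],"rot":[0,0,0],"gripper":-1},{"slide":[0,-10,0],"rot":[0,0,0],"gripper":-1},{"slide":[0,0,0],"rot":[0,0,0],"gripper":-1},{"slide":[0,0,0],"rot":[0,0,0],"gripper":-1},{"slide":[0,0,0],"rot":[0,0,0],"gripper":-1}]'
python3 -c "
from h import *
grab('wrist','wg'); plan(652,-152,185,-83.4)"
```

```text
t: 29.22
eef_pos: [489.4, -411.2, 184.6]
eef_rot: [-0.041, -0.705, -0.041, 0.707]
contact_force: [0.1, 0.2, -0.5]
opening: 85.2
t 29.27 pos [ 489.1 -411.8  184.3] yaw -83.4 -> -83.4 open 85.3 F [ 0.   0.6 -0.4] 
  ROT [-0.05  0.15 -0.01] SLIDE after [  -0.7 -239.4 -191.7] q7 [ 0.98  0.53 -0.45  1.62  0.26  1.05 -1.  ]
```

```bash
python3 -m inch '[{"slide":[0,-28,-22],"rot":[0,0,0],"gripper":-1},{"slide":[0,-28,-22],"rot":[0,0,0],"gripper":-1},{"slide":[0,-28,-22],"rot":[0,0,0],"gripper":-1},{"slide":[0,-28,-22],"rot":[0,0,0],"gripper":-1},{"slide":[0,-28,-22],"rot":[0,0,0],"gripper":-1},{"slide":[0,-28,-22],"rot":[0,0,0],"gripper":-1},{"slide":[0,-28,-22],"rot":[0,0,0],"gripper":-1},{"slide":[0,-28,-22],"rot":[0,0,0],"gripper":-1},{"slide":[0,-15,-12],"rot":[0,0,0],"gripper":-1}]'
python3 -m inch '[{"slide":[0,0,0],"rot":[0,0,0],"gripper":-1},{"slide":[0,0,0],"rot":[0,0,0],"gripper":-1},{"slide":[0,0,0],"rot":[0,0,0],"gripper":-1},{"slide":[0,0,0],"rot":[0,0,0],"gripper":-1}]'
python3 - <<'E'
from m import *
b=grab('wrist','wb'); plan(652,-152,185,-83.4); g=load('wg')
for F,P in ((g,[502.5,-407]),(b,[642,-152])): print(proj(F,[P+[8],P+[68]]))
o=[]
for F,P in ((g,[502.5,-407,40]),(b,[642,-152,40])):
    u,v=proj(F,[P])[0].astype(int); u0=max(0,u-80);v0=max(0,v-80); print('origin',u0,v0); o.append(cv2.resize(F['image'][v0:v0+160,u0:u0+160],(400,400),interpolation=cv2.INTER_CUBIC))
cv2.imwrite('pics/cups.png',np.hstack(o))
E
```

```text
t: 30.02
eef_pos: [651.0, -147.1, 184.0]
eef_rot: [-0.041, -0.706, -0.043, 0.706]
contact_force: [0.1, 1.2, 0.0]
opening: 85.5
t: 30.35
eef_pos: [648.2, -154.2, 183.5]
eef_rot: [-0.04, -0.705, -0.04, 0.707]
contact_force: [0.4, 0.2, 0.7]
opening: 85.5
t 30.4 pos [ 648.2 -153.9  183.6] yaw -83.5 -> -83.4 open 85.7 F [0.3 0.4 0.1] 
  ROT [-0.15  0.17  0.  ] SLIDE after [-1.4 -1.5 -4. ] q7 [ 0.53  0.59 -0.49  1.55  0.3   1.09 -1.49]
[[318.8 166.7]
 [318.1 178.2]]
[[318.8 184.5]
 [318.1 199.7]]
origin 238 92
origin 238 111
```

View pics/cups.png

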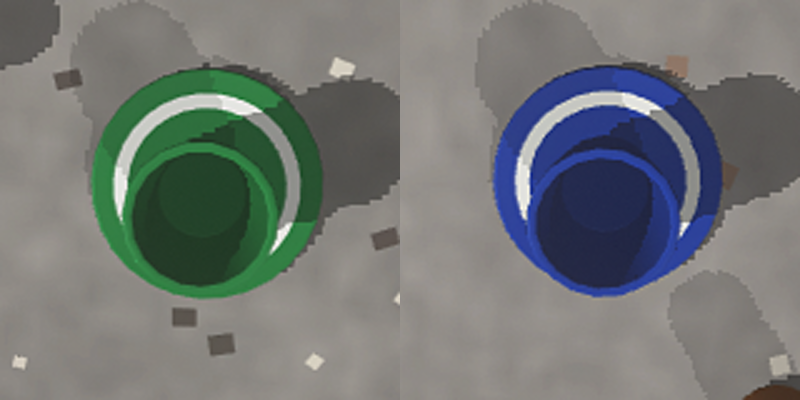

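Run:
```python
from m import *
for t,s,r_ in (('wg',(321.2,164),(318.6,178.8)),('wb',(321.2,182.0),(319.4,199.8))):
    F=load(t); a,b=onz(F,s,8),onz(F,r_,68); print(t,'saucer',a,'rim',b,'off',(b-a)[:2])
```

```text
wg saucer [ 505.7 -409.2    8. ] rim [ 502.  -407.5   68. ] off [-3.7  1.7]
wb saucer [ 645.1 -154.2    8. ] rim [ 642.1 -153.2   68. ] off [-3.  1.]
```

All three views agree on the sign of the offset: both cups sit about 3–4 mm towards −x and slightly +y. There's plenty of time, so I'll regrip each and nudge it, blue first.

```bash
python3 -m inch '[{"slide":[15,0,6],"rot":[0,0,0],"gripper":-1},{"slide":[33,0,0],"rot":[0,0,0],"gripper":-1},{"slide":[36,0,0],"rot":[0,0,0],"gripper":-1},{"slide":[36,0,0],"rot":[0,0,0],"gripper":-1},{"slide":[25,0,0],"rot":[0,0,0],"gripper":-1},{"slide":[9,0,0],"rot":[0,0,0],"gripper":-1},{"slide":[0,0,0],"rot":[0,0,0],"gripper":-1},{"slide":[0,0,0],"rot":[0,0,0],"gripper":-1}]'
python3 -c "
from h import *
plan(642,-152.7,25,-83.4)"
```

```text
t: 31.07
eef_pos: [643.0, -152.4, 30.6]
eef_rot: [-0.04, -0.705, -0.041, 0.707]
contact_force: [0.1, -0.4, 0.7]
opening: 85.5
t 31.07 pos [ 643.  -152.4   30.6] yaw -83.4 -> -83.4 open 85.5 F [ 0.1 -0.4  0.7] 
  ROT [-0.    0.09  0.05] SLIDE after [5.6 0.2 1.1] q7 [ 0.49  0.76 -0.42  1.64  0.4   0.83 -1.56]
```

```bash
python3 -m inch '[{"slide":[3,0,1],"rot":[0,0,0],"gripper":-0.6},{"slide":[0,0,0],"rot":[0,0,0],"gripper":-0.4},{"slide":[0,0,0],"rot":[0,0,0],"gripper":0},{"slide":[0,0,0],"rot":[0,0,0],"gripper":1},{"slide":[0,0,0],"rot":[0,0,0],"gripper":1},{"slide":[0,0,0],"rot":[0,0,0],"gripper":1},{"slide":[-4,0,0],"rot":[0,0,0],"gripper":1},{"slide":[0,0,0],"rot":[0,0,0],"gripper":1},{"slide":[0,2,-3.5],"rot":[0,0,0],"gripper":1},{"slide":[0,0,0],"rot":[0,0,0],"gripper":1}]'
python3 -m inch '[{"slide":[0,0,0],"rot":[0,0,0],"gripper":1},{"slide":[2,0,0],"rot":[0,0,0],"gripper":1},{"slide":[1.7,0,0],"rot":[0,0,0],"gripper":1},{"slide":[0,0,0],"rot":[0,0,0],"gripper":1},{"slide":[0,0,0],"rot":[0,0,0],"gripper":1}]'
```

```text
t: 31.9
eef_pos: [646.1, -153.7, 31.1]
eef_rot: [-0.041, -0.705, -0.041, 0.706]
contact_force: [0.5, -0.9, -1.2]
opening: 52.8
t: 32.32
eef_pos: [646.1, -153.2, 29.2]
eef_rot: [-0.041, -0.705, -0.041, 0.706]
contact_force: [-4.8, -0.3, 12.2]
opening: 53.5
```

Seated. Release, lift, and go to the green cup.

```bash
python3 -m inch '[{"slide":[0,0,0],"rot":[0,0,0],"gripper":0.2},{"slide":[0,0,0],"rot":[0,0,0],"gripper":-0.4},{"slide":[0,0,0],"rot":[0,0,0],"gripper":-1},{"slide":[0,0,0],"rot":[0,0,0],"gripper":-1},{"slide":[0,0,0],"rot":[0,0,0],"gripper":-1},{"slide":[-15,0,0],"rot":[0,0,0],"gripper":-1},{"slide":[-33,0,0],"rot":[0,0,0],"gripper":-1},{"slide":[-36,0,0],"rot":[0,0,0],"gripper":-1},{"slide":[-36,0,0],"rot":[0,0,0],"gripper":-1},{"slide":[-33,0,0],"rot":[0,0,0],"gripper":-1}]'
python3 -m inch '[{"slide":[0,14,8],"rot":[0,0,0],"gripper":-1},{"slide":[0,28,20],"rot":[0,0,0],"gripper":-1},{"slide":[0,30,21],"rot":[0,0,0],"gripper":-1},{"slide":[0,30,21],"rot":[0,0,0],"gripper":-1},{"slide":[0,30,21],"rot":[0,0,0],"gripper":-1},{"slide":[0,30,21],"rot":[0,0,0],"gripper":-1},{"slide":[0,30,21],"rot":[0,0,0],"gripper":-1},{"slide":[0,28,20],"rot":[0,0,0],"gripper":-1},{"slide":[0,14,8],"rot":[0,0,0],"gripper":-1},{"slide":[0,0,0],"rot":[0,0,0],"gripper":-1}]'
python3 -m inch '[{"slide":[0,0,0],"rot":[0,0,0],"gripper":-1},{"slide":[0,0,0],"rot":[0,0,0],"gripper":-1}]'
python3 -c "
from h import *
plan(502,-407,26,-83.4)"
```

```text
t: 33.15
eef_pos: [646.0, -153.1, 183.4]
eef_rot: [-0.041, -0.706, -0.042, 0.706]
contact_force: [0.5, 0.4, 0.2]
opening: 85.4
t: 33.98
eef_pos: [508.8, -411.3, 180.7]
eef_rot: [-0.039, -0.705, -0.037, 0.708]
contact_force: [-0.2, -0.6, 0.4]
opening: 85.6
t: 34.15
eef_pos: [513.9, -403.1, 180.8]
eef_rot: [-0.041, -0.706, -0.042, 0.706]
contact_force: [-0.2, 0.8, -0.8]
opening: 85.6
t 34.15 pos [ 513.9 -403.1  180.8] yaw -83.3 -> -83.4 open 85.6 F [-0.2  0.8 -0.8] 
  ROT [0.14 0.05 0.11] SLIDE after [154.8   2.5  12.2] q7 [ 0.95  0.56 -0.46  1.59  0.27  1.06 -1.04]
```

```bash
python3 -m inch '[{"slide":[5,2.5,12],"rot":[0,0,0],"gripper":-1},{"slide":[33,0,0],"rot":[0,0,0],"gripper":-1},{"slide":[36,0,0],"rot":[0,0,0],"gripper":-1},{"slide":[36,0,0],"rot":[0,0,0],"gripper":-1},{"slide":[28,0,0],"rot":[0,0,0],"gripper":-1},{"slide":[12,0,0],"rot":[0,0,0],"gripper":-1},{"slide":[0,0,0],"rot":[0,0,0],"gripper":-1},{"slide":[0,0,0],"rot":[0,0,0],"gripper":-1}]'
python3 -c "
from h import *
plan(502,-407,28,-83.4)"
```

```text
t: 34.82
eef_pos: [501.5, -407.5, 30.6]
eef_rot: [-0.041, -0.705, -0.042, 0.707]
contact_force: [0.6, -0.4, 0.5]
opening: 85.6
t 34.82 pos [ 501.5 -407.5   30.6] yaw -83.3 -> -83.4 open 85.6 F [ 0.6 -0.4  0.5] 
  ROT [0.14 0.12 0.1 ] SLIDE after [ 2.6 -0.4 -0.6] q7 [ 0.92  0.74 -0.39  1.68  0.36  0.8  -1.09]
```

```bash
python3 -m inch '[{"slide":[2.5,0,-0.5],"rot":[0,0,0],"gripper":-0.6},{"slide":[0,0,0],"rot":[0,0,0],"gripper":-0.4},{"slide":[0,0,0],"rot":[0,0,0],"gripper":0},{"slide":[0,0,0],"rot":[0,0,0],"gripper":1},{"slide":[0,0,0],"rot":[0,0,0],"gripper":1},{"slide":[0,0,0],"rot":[0,0,0],"gripper":1},{"slide":[-4,0,0],"rot":[0,0,0],"gripper":1},{"slide":[0,0,0],"rot":[0,0,0],"gripper":1},{"slide":[0,2.5,-3],"rot":[0,0,0],"gripper":1},{"slide":[0,0,0],"rot":[0,0,0],"gripper":1}]'
python3 -m inch '[{"slide":[0,0,0],"rot":[0,0,0],"gripper":1},{"slide":[2,0,0],"rot":[0,0,0],"gripper":1},{"slide":[1.7,0,0],"rot":[0,0,0],"gripper":1},{"slide":[0,0,0],"rot":[0,0,0],"gripper":1},{"slide":[0,0,0],"rot":[0,0,0],"gripper":1}]'
python3 -m inch '[{"slide":[0,0,0],"rot":[0,0,0],"gripper":0.2},{"slide":[0,0,0],"rot":[0,0,0],"gripper":-0.4},{"slide":[0,0,0],"rot":[0,0,0],"gripper":-1},{"slide":[0,0,0],"rot":[0,0,0],"gripper":-1},{"slide":[0,0,0],"rot":[0,0,0],"gripper":-1},{"slide":[-15,0,0],"rot":[0,0,0],"gripper":-1},{"slide":[-33,0,0],"rot":[0,0,0],"gripper":-1},{"slide":[-36,0,0],"rot":[0,0,0],"gripper":-1},{"slide":[-36,0,0],"rot":[0,0,0],"gripper":-1},{"slide":[-33,0,0],"rot":[0,0,0],"gripper":-1}]'
python3 -m inch '[{"slide":[0,0,36],"rot":[0,0,0],"gripper":-1},{"slide":[0,0,36],"rot":[0,0,0],"gripper":-1},{"slide":[0,36,0],"rot":[0,0,0],"gripper":-1},{"slide":[0,36,0],"rot":[0,0,0],"gripper":-1},{"slide":[0,36,0],"rot":[0,0,0],"gripper":-1},{"slide":[0,36,0],"rot":[0,0,0],"gripper":-1},{"slide":[0,0,0],"rot":[0,0,0],"gripper":-1},{"slide":[0,0,0],"rot":[0,0,0],"gripper":-1}]'
python3 - <<'E'
from m import *
f=grab('scene','s10'); cv2.imwrite('pics/fin3.png',cv2.resize(f['image'][100:310,170:460],None,fx=2.75,fy=2.75,interpolation=cv2.INTER_CUBIC))
E
```

```text
t: 35.65
eef_pos: [505.5, -411.0, 32.3]
eef_rot: [-0.041, -0.706, -0.041, 0.706]
contact_force: [-0.4, -0.4, -2.1]
opening: 54.0
t: 36.07
eef_pos: [505.8, -410.4, 30.3]
eef_rot: [-0.041, -0.705, -0.041, 0.706]
contact_force: [-3.7, 3.1, 13.6]
opening: 53.9
t: 36.9
eef_pos: [505.4, -410.3, 184.2]
eef_rot: [-0.041, -0.706, -0.041, 0.706]
contact_force: [1.0, -0.9, -0.0]
opening: 85.3
t: 37.57
eef_pos: [448.9, -564.2, 181.0]
eef_rot: [-0.039, -0.705, -0.04, 0.707]
contact_force: [0.5, 1.0, 0.0]
opening: 85.6
```

View pics/fin3.png

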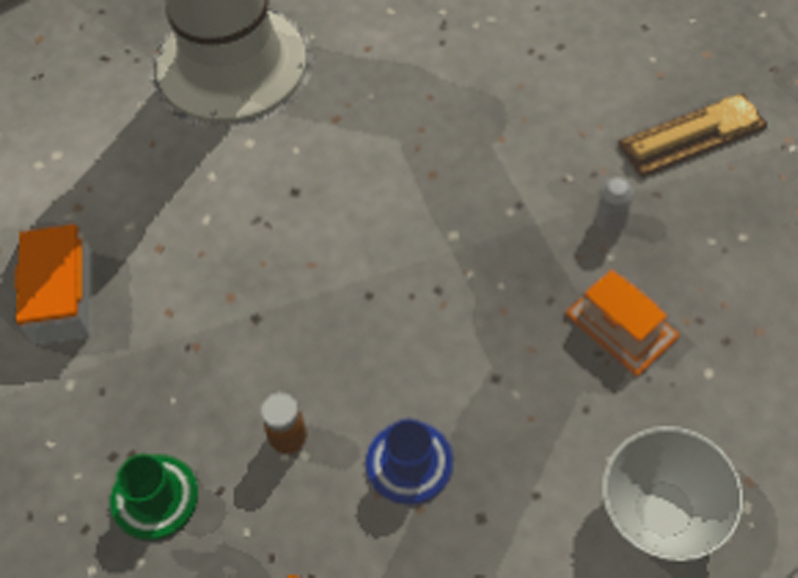

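Both cups stand upright and nearer the saucer centres, with rims at (408,436) and (146,473). Everything else is unchanged, so I'm handing in.

```bash
python3 -c "
from workcell import r
r.close_job()"
```

```text
the job is handed in; nothing more can be done
```

All four things are on their places and the job is handed in, at about 37.6 s of the 112 s allowed. `close_job()` reports no verdict.

- **Cups:** Both stand upright on their saucers. The first check put each about 3–4 mm off centre, though the scene view read 8–9 mm. I regripped and moved each about 4 mm. After that I only checked by eye in the scene camera, where both looked closer to centre. The saucer positions differed by 2–5 mm between cameras, so a few mm of error may remain.
- **Box:** The smallest orange-lidded box is lid-up on the tray, about 1 mm off centre and within about 1° of lengthwise in the scene view. A rougher side-view reading disagreed by about 9 mm in x; I put this down to the lid corners being hard to read in that picture.
- **Paddle:** It lies flat along the rest, within about 2 mm and 1° of centre, with the blade at the far end.
- **Jar and shaker:** They look untouched. Their measured positions shifted by about 5 mm between pictures, which is within how well I can read them.

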